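# Push the bearing caps home and bolt them in

### The arm

A 7-joint arm with a two-finger parallel gripper is mounted at the origin on the work surface. World frame = base frame: x ahead of the robot, y to its left, z up, the work surface at z = 0. Lengths are in m, angles in rad, forces in N, time in s.
With the tool pointing down it reaches from about 0.425 to 0.875 m from the base axis. Payload 9.9 kg.
Tool frame: the origin (TCP) lies at the very end of the fingers, on their centre line; the grasp point (between the pads) lies 19 mm behind it; z points along the fingers, y is the direction in which the jaws open and shut (so a half turn about z gives the same grasp; the last joint's range is limited). The gripper opens to 85 mm and grips with 20 to 120 N. Pads are 22 mm wide; open, the fingers measure 114 mm over their backs; the gripper's body (76 mm by 85 mm) begins 54 mm behind the grasp point. The pads swing forward as they close: fully open they stand 13 mm farther back than shut.
Start: joints at [1.179, 0.576, 0.025, 1.437, -0.015, 1.129, -0.057], TCP at [0.205, -0.643, 0.201] pointing down, gripper open.
Joint ranges: [-2.76, 2.76], [-0.34, 2.15], [-1.52, 1.57], [0.19, 2.46], [-1.09, 4.23], [0.17, 1.99], [-2.82, 2.82]. Speed limits (rad/s): [2.22, 2.22, 3.01, 3.01, 3.14, 3.14, 3.14].

### API

Orientations are given as [roll, pitch, yaw] about the fixed x, y, z axes, in that order (R = Rz(yaw) Ry(pitch) Rx(roll)).
In Python, from cell import robot gives the robot as it stands.
- The arm moves only by the shell command python3 -m crank 'ROWS' [FORCE]. ROWS is JSON, a list of rows, each a list of 3 entries, a list of its own where there are three numbers: the opening, from 0 (shut) to 1 (fully open), then the shift along the world's x, y, z in m, then the turn, a rotation vector about the world's x, y, z in rad. In form: [[hand, [x, y, z], [ax, ay, az]], ...]. A call has exactly 10 rows; each row is the pose to reach, as a shift and turn from the pose commanded when the call began; what a row does not reach only later rows make up. A row lasts 1/12 s, in which the tool goes at most 41.7 mm and 7.16 degrees, less where a joint would pass 70% of its speed; a pose out of reach is approached as far as the arm can. A call with a gripper value outside its range is refused whole. The fingers move at their own pace and stop on an object; FORCE is the grip in N (left out, the last holds). Time passes only in rows, so rows that repeat a pose let the fingers close, or fill a call up. It gives the time, the measured TCP pose, the force and the opening at its end, in the units of the state.
- robot.read_state(): the state, without advancing time (a new reading comes with each control period).
- robot.camera(name): name is "scene" or "top" or "wrist"; returns the picture (400x640x3 uint8, red, green, blue); there is no depth.
- robot.get_calibration(name): a dict with "fov_y" (degrees; the focal length in pixels is half the picture's height over the tangent of half this angle, whatever the lens; pixels are square), "cx", "cy" (the principal point, pixels), "eye" and "orientation" of the camera in the world; the wrist camera has in their place "tool_from_camera" (4x4, takes a point from camera to tool coordinates, whose origin is the TCP and whose axes are the flange's). Camera axes: x right, y down, z forward; pixel columns grow to the right and rows downward; lengths in m; the calibration is good to about 2 mm. A picture is of the moment at which its call begins: read the wrist's pose just before it. get_calibration takes no time and is no camera call.
- robot.job_done(): hands the job in, once; it reports no verdict.
The state is a dict: "time": time; "joints": joint angles; "qd": joint speeds; "joint_torque": joint torques, N m; "ee_pos": TCP position; "orientation": TCP orientation; "contact_force": force on the tool from outside, world axes, zero at the start; "ft_torque": the same for the moment, N m; "finger_gap": finger opening in m.
Only numpy, scipy, OpenCV 4.12 (cv2) and the standard library are available. Lean on these libraries where they do the work, as an engineer would, in place of code of your own. Each camera call takes 0.05 s, during which the arm holds its last target.

### The job

Push the four touching bearing caps along the channel together, as one train, until the front one is fully home against the red end stop and there are no gaps in the row. Then push the yellow post to slide the cross bolt all the way in behind the last cap. Only push: nothing is to be lifted or carried, so keep every cap on the channel floor, and leave the spare cap and all the other things on the bench as they are.

Things in the scene. Friction and masses are not known exactly. Their poses are not given: they have to be found in the camera images.
- rail: fixed green plate (100 x 380 x 12 mm) with a straight channel. Origin on the bench under the channel's middle; y runs along the channel to the red stop, x across it to the bolt's side, away from the robot, z up. Channel floor 12 mm above the bench, from y = -190 (open end) to the stop, 59 mm wide between steel walls 6 mm thick, tops 24 mm above the bench
- stop_face (a point): foot of the red end stop's face, on the channel floor in mid-channel, at rail y = +150 mm; axes as the rail's, so the caps are at negative y. The stop is 100 mm wide, 25 mm thick, its top 56 mm above the bench
- bolt (a joint): steel bar sliding across the channel along rail -x: 0 = drawn back, channel clear; 0.048 m = home, nose 17 mm past mid-channel. Bar 90 mm long, 14 wide (rail y 20 to 34 mm), 25 to 37 mm above the bench; it stays where left, takes about 2 N. It passes 4 mm behind the last cap if the row is home, else hits a cap. Its fixed guide (rail x 36 to 50, y 9 to 45 mm) is 44 mm high
- bolt_post (a point): top centre of the yellow post (18 mm across, top 71 mm above the bench) by which the bolt is pushed, on the bolt's outer end: at rail x = 111, y = 27 mm drawn back, x = 63 mm home. The bar ends 10 mm beyond the post's centre. A fixed green support under it is 34 mm wide, 24.5 mm high and reaches to rail x = 125 mm
- cap1: dark iron bearing cap standing in the channel, arch up: 56 mm across the channel (its x), 28 along it (its y), 44 high, with a half-round saddle of 17 mm radius cut in its top along y, so solid over its full width up to 27 mm. About 0.2 kg, loose. Origin at the centre of its underside. One of four touching in a row; their order varies
- cap2: dark iron bearing cap standing in the channel, arch up: 56 mm across the channel (its x), 28 along it (its y), 44 high, with a half-round saddle of 17 mm radius cut in its top along y, so solid over its full width up to 27 mm. About 0.2 kg, loose. Origin at the centre of its underside. One of four touching in a row; their order varies
- cap3: dark iron bearing cap standing in the channel, arch up: 56 mm across the channel (its x), 28 along it (its y), 44 high, with a half-round saddle of 17 mm radius cut in its top along y, so solid over its full width up to 27 mm. About 0.2 kg, loose. Origin at the centre of its underside. One of four touching in a row; their order varies
- cap4: dark iron bearing cap standing in the channel, arch up: 56 mm across the channel (its x), 28 along it (its y), 44 high, with a half-round saddle of 17 mm radius cut in its top along y, so solid over its full width up to 27 mm. About 0.2 kg, loose. Origin at the centre of its underside. One of four touching in a row; their order varies
- spare_cap: a fifth bearing cap, the same as the others, standing arch up on the bench beside the rail on the robot's side; not part of the row, must stay. 56 x 28 x 44 mm, origin at the centre of its underside
- screwdriver: orange-handled screwdriver, 180 mm long, 26 mm thick at the handle, lying roughly parallel to the rail on its far side, near the open end; must stay. Origin under its middle
- sleeve: brass sleeve, 36 mm across, 45 mm high, standing on the far side of the rail between bolt and stop; must stay. Origin at the centre of its underside
- piston: aluminium engine piston, 82 mm across, 70 mm high, standing on the bench; must stay. Origin at the centre of its underside
- spray_can: white spray can, 66 mm across, 170 mm high, standing; must stay. Origin at the centre of its underside
- wrench: steel wrench 200 mm long lying flat; must stay. Origin under its middle
- carton: small brown cardboard box 70 x 120 x 50 mm; must stay. Origin at the centre of its underside

How it is judged:
By the outcome, as a careful person would: the job done as asked, in the order asked, and still so for the second after the job is handed in, with the robot touching nothing.
It also fails if it takes over 48 s, if anything falls off the work surface, if the arm or the gripper's body presses on something with over 40 N, if the wrist force passes 120 N, or if a joint passes its speed limit or range.

## Working session

There is one attempt and no reset: what is moved stays moved. The work goes in short steps, Python scripts to look and compute and a shell command to move; the robot and the scene stay as the last step left them, time stands still between calls to the robot, and variables do not carry over. Pictures are saved under pics/ and viewed, and the job is handed in when it is done.

```bash
ls; mkdir -p pics; python3 - <<'E'
from cell import robot
import cv2
s=robot.read_state(); print(s)
for n in ["scene","top","wrist"]:
    im=robot.camera(n); cv2.imwrite(f"pics/{n}0.png",im[:,:,::-1]); print(n,robot.get_calibration(n))
E
```

```text
pics
{'time': 0.0, 'joints': array([ 1.1792166 ,  0.57653959,  0.02482367,  1.43795567, -0.01498579,
        1.12901763, -0.05648795]), 'qd': array([ 0.00162301, -0.00014196,  0.00055571,  0.00014469,  0.00047478,
       -0.00040715, -0.00049525]), 'joint_torque': array([-7.47690701e-04, -7.65765953e+01,  2.24979222e+00, -2.85976195e+01,
        1.51484460e-02,  1.25843353e-02, -6.08368481e-06]), 'ee_pos': array([ 0.20433148, -0.64276595,  0.20032041]), 'orientation': array([-3.13985922e+00,  9.32622315e-05,  3.07848526e-01]), 'contact_force': array([-0.00467702,  0.42341608,  1.09518477]), 'ft_torque': array([ 0.00589973,  0.06597359, -0.01270038]), 'finger_gap': 0.08519857945580765}
scene {'fov_y': 51.923072277795605, 'cx': 328.02322611430986, 'cy': 204.89942417464914, 'eye': array([ 1.18625639, -0.05741037,  0.90458533]), 'orientation': array([-2.45764978,  0.01718885,  1.5532096 ])}
top {'fov_y': 53.620768815426544, 'cx': 325.03292868017627, 'cy': 194.84654233880192, 'eye': array([ 0.27368848, -0.04959935,  1.19011489]), 'orientation': array([-2.92171509e+00, -2.90490438e-03, -1.45363115e+00])}
wrist {'fov_y': 59.062976230616066, 'cx': 313.65894005206894, 'cy': 200.83357333334334, 'tool_from_camera': array([[-1.01493167e-04, -9.62788250e-01, -2.70256870e-01,
         6.87832956e-02],
       [ 9.99999973e-01, -1.53900639e-04,  1.72726645e-04,
        -7.88978749e-04],
       [-2.07891889e-04, -2.70256845e-01,  9.62788240e-01,
        -1.73604794e-01],
       [ 0.00000000e+00,  0.00000000e+00,  0.00000000e+00,
         1.00000000e+00]])}
```

View pics/scene0.png

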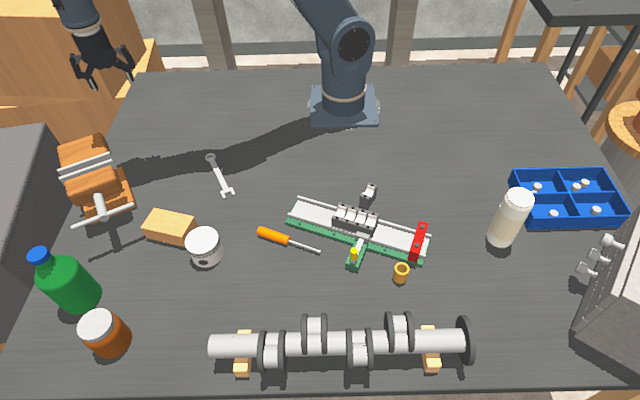

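View pics/top0.png

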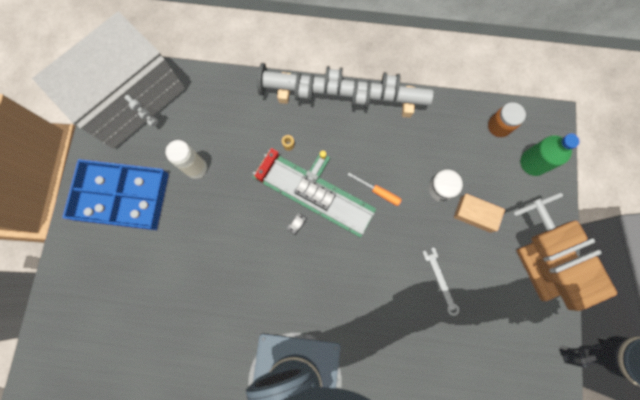

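View pics/wrist0.png

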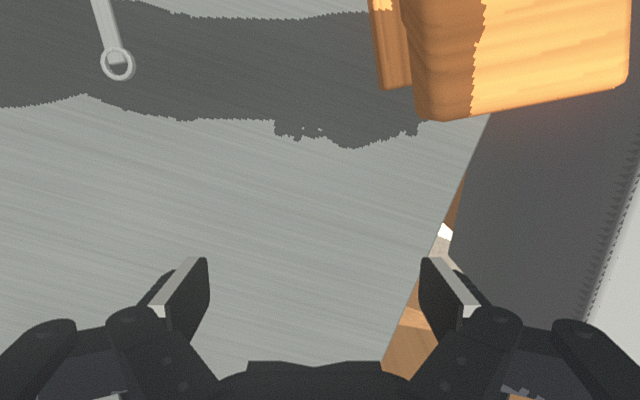

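The scene camera shows the rail at about (360,232) with the stop at its right end. The top camera shows it at about (315,193). I'll enlarge both.

```bash
python3 - <<'E'
import cv2
a=cv2.imread("pics/scene0.png")[170:290,240:450]; cv2.imwrite("pics/sc.png",cv2.resize(a,None,fx=3.8,fy=3.8,interpolation=cv2.INTER_CUBIC))
a=cv2.imread("pics/top0.png")[125:245,240:410]; cv2.imwrite("pics/tc.png",cv2.resize(a,None,fx=4.7,fy=4.7,interpolation=cv2.INTER_CUBIC))
E
```

```text
(no output)
```

View pics/sc.png

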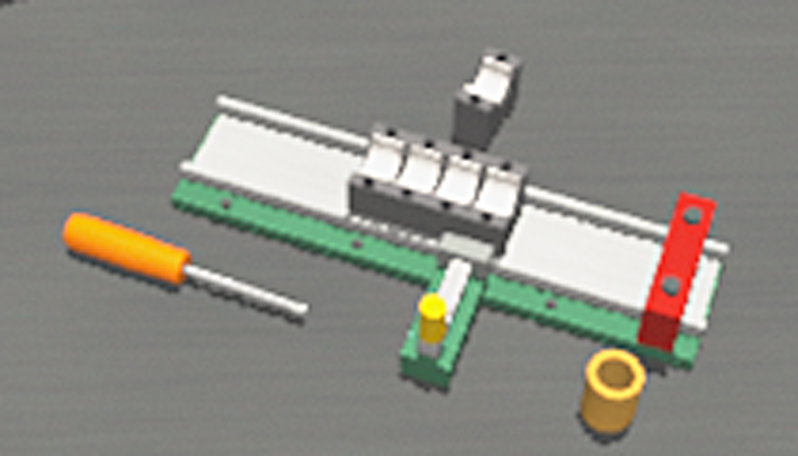

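View pics/tc.png

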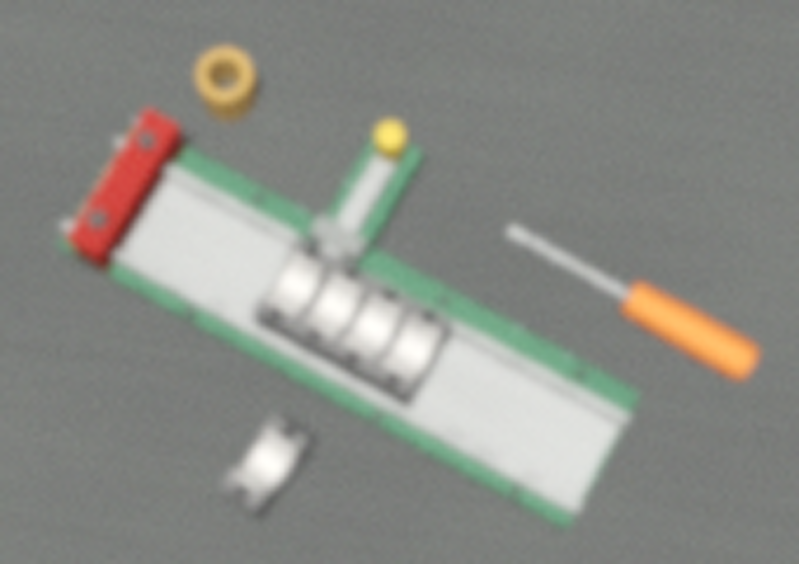

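```bash
cat > h.py <<'E'
import numpy as np, cv2
from scipy.spatial.transform import Rotation as R
from scipy.optimize import least_squares
def cam(robot,n):
    c=robot.get_calibration(n)
    f=200/np.tan(np.radians(c['fov_y']/2)); return f,c['cx'],c['cy'],np.array(c['eye']),R.from_euler('xyz',c['orientation']).as_matrix()
def proj(C,P):
    f,cx,cy,e,M=C; q=(np.atleast_2d(P)-e)@M
    return np.c_[cx+f*q[:,0]/q[:,2],cy+f*q[:,1]/q[:,2]]
def wristcam(robot,s):
    c=robot.get_calibration('wrist'); f=200/np.tan(np.radians(c['fov_y']/2)); T=c['tool_from_camera']
    Rt=R.from_euler('xyz',s['orientation']).as_matrix()
    return f,c['cx'],c['cy'],Rt@T[:3,3]+s['ee_pos'],Rt@T[:3,:3]
def ray(C,uv,z):
    f,cx,cy,e,M=C; d=M@np.array([(uv[0]-cx)/f,(uv[1]-cy)/f,1]); return e+d*(z-e[2])/d[2]
def r2w(p,P):
    P=np.atleast_2d(P)/1000.; c,s=np.cos(p[2]),np.sin(p[2])
    return np.c_[p[0]+c*P[:,0]-s*P[:,1],p[1]+s*P[:,0]+c*P[:,1],P[:,2]]
def w2r(p,W):
    W=np.atleast_2d(W); c,s=np.cos(p[2]),np.sin(p[2]); d=W[:,:2]-p[:2]
    return 1000*np.c_[c*d[:,0]+s*d[:,1],-s*d[:,0]+c*d[:,1],W[:,2]]
E
python3 - <<'E'
from h import *
from cell import robot
S=cam(robot,'scene');T=cam(robot,'top')
t=np.array([(390,133),(637,393),(570,524),(148,108),(182,130),(104,265),(70,240)])/4.7+(240,125)
tp=[(111,27,71),(50,-190,12),(-50,-190,12),(50,175,56),(50,150,56),(-50,150,56),(-50,175,56)]
s=np.array([(683,193),(716,202),(672,320),(640,313),(433,303),(178,180)])/3.8+(240,170)
sp=[(-50,150,56),(-50,175,56),(50,175,56),(50,150,56),(111,27,71),(50,-190,12)]
for name,w in(("both",(1,1)),("top",(1,0)),("scene",(0,1))):
    f=lambda p:np.r_[w[0]*(proj(T,r2w(p,tp))-t).ravel(),w[1]*(proj(S,r2w(p,sp))-s).ravel()]
    r=least_squares(f,[.55,-.05,.5]); print(name,r.x); print(np.round(f(r.x).reshape(-1,2),1).tolist())
E
```

```text
both [ 0.53709518  0.01472633 -0.40703987]
[[0.7, -0.7], [0.1, 1.1], [-1.7, 1.8], [-0.5, -0.6], [-0.6, -1.3], [-1.7, -2.2], [-1.6, -1.0], [-1.3, -1.2], [-0.4, -0.7], [1.3, -0.9], [-0.4, -2.3], [-1.8, 0.9], [-2.3, 2.6]]
top [ 0.53684859  0.0115715  -0.38588485]
[[0.9, -0.8], [1.4, -0.0], [0.3, 1.0], [-0.4, 0.5], [-0.4, -0.4], [-0.9, -0.9], [-0.9, 0.4], [-0.0, -0.0], [-0.0, -0.0], [0.0, -0.0], [-0.0, -0.0], [-0.0, 0.0], [-0.0, 0.0]]
scene [ 0.53560105  0.01840271 -0.44017636]
[[0.0, -0.0], [-0.0, 0.0], [-0.0, 0.0], [-0.0, -0.0], [-0.0, -0.0], [-0.0, -0.0], [-0.0, -0.0], [0.1, -0.0], [1.0, 0.7], [1.4, 0.2], [-0.2, -1.5], [-1.9, 0.1], [-0.4, 0.3]]
```

```bash
python3 -m crank '[[1,[0,0,0.03],[0,0,0]],[1,[0.02,0.03,0.05],[0,0,0.1]],[1,[0.04,0.065,0.06],[0,0,0.2]],[1,[0.06,0.1,0.07],[0,0,0.3]],[1,[0.08,0.135,0.08],[0,0,0.4]],[1,[0.1,0.17,0.09],[0,0,0.5]],[1,[0.12,0.205,0.1],[0,0,0.6]],[1,[0.14,0.24,0.1],[0,0,0.7]],[1,[0.16,0.275,0.1],[0,0,0.8]],[1,[0.18,0.31,0.1],[0,0,0.856]]]'
python3 -m crank '[[1,[0.015,0.035,0],[0,0,0]],[1,[0.03,0.07,0],[0,0,0]],[1,[0.045,0.105,0],[0,0,0]],[1,[0.06,0.14,0],[0,0,0]],[1,[0.075,0.175,0],[0,0,0]],[0.2,[0.09,0.2,0],[0,0,0]],[0.2,[0.1,0.22,0],[0,0,0]],[0.2,[0.1,0.23,0],[0,0,0]],[0.2,[0.1,0.23,0],[0,0,0]],[0.2,[0.1,0.23,0],[0,0,0]]]'
python3 - <<'E'
from h import *
from cell import robot
s=robot.read_state(); print(s['joints'],s['contact_force'])
im=robot.camera('wrist'); cv2.imwrite('pics/w1.png',im[:,:,::-1]); import pickle; pickle.dump(s,open('s1.pkl','wb'))
E
```

```text
time: 0.98
ee_pos: [0.385, -0.3315, 0.3014]
orientation: [3.141, 0.0, 1.169]
contact_force: [1.4, 0.1, -0.2]
finger_gap: 0.0855
time: 1.82
ee_pos: [0.484, -0.1039, 0.301]
orientation: [-3.141, 0.001, 1.164]
contact_force: [-0.3, -0.5, 0.7]
finger_gap: 0.0255
[ 0.43194505  0.24041809 -0.40620437  1.72194698  0.1017102   1.2005723
 -0.40746994] [-0.33996477 -0.54085736  0.70176274]
```

View pics/w1.png

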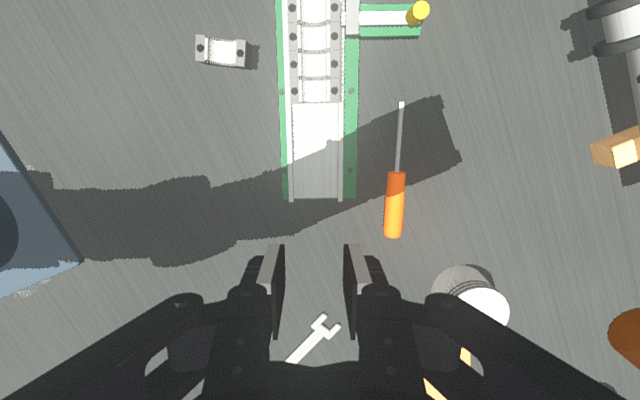

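```bash
python3 - <<'E'
import cv2
a=cv2.imread("pics/w1.png")[0:210,250:440]; cv2.imwrite("pics/w1c.png",cv2.resize(a[:105],None,fx=4,fy=4,interpolation=cv2.INTER_CUBIC)); cv2.imwrite("pics/w1d.png",cv2.resize(a[90:],None,fx=4,fy=4,interpolation=cv2.INTER_CUBIC))
E
```

```text
(no output)
```

View pics/w1c.png

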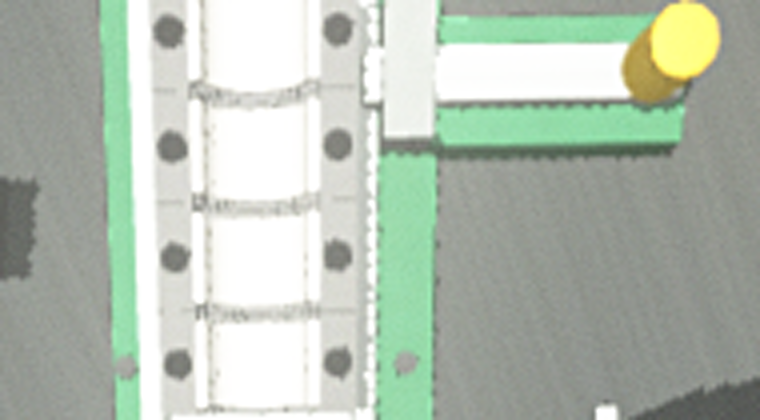

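View pics/w1d.png

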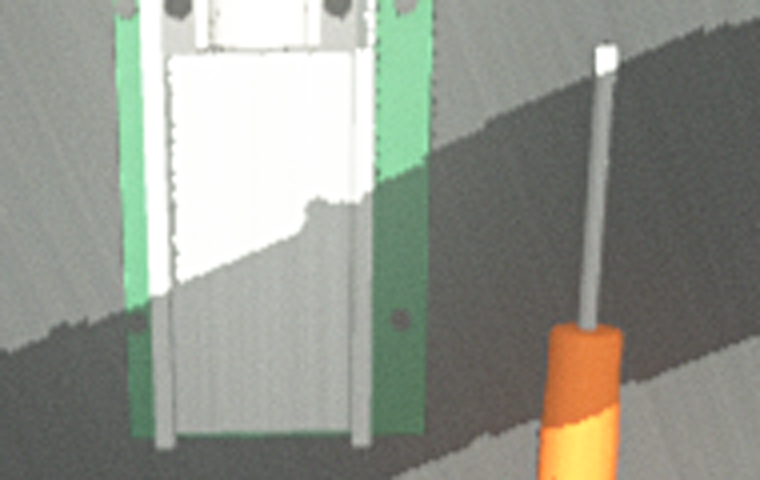

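```bash
python3 - <<'E'
from h import *
from cell import robot
import pickle
s=pickle.load(open('s1.pkl','rb')); W=wristcam(robot,s)
px=np.array([(283,199),(356.2,198.2),(345.8,34.3),(359,34.3),(421.8,10),(420.8,35.8)])
P=[(-50,-190,12),(50,-190,12),(36,9,44),(50,9,44),(111,27,71),(125,10,24.5)]
e1,xe=(359.3,47.5),50; e2=(275.3,2.5)
def f(p):
    a=(proj(W,r2w(p,P))-px).ravel()
    b=[w2r(p,ray(W,e,.012))[0,0]-x for e,x in((e1,50),(e2,-50))]
    return np.r_[a,b]
r=least_squares(f,[.537,.015,-.4]); p=r.x; print(p,np.round(f(p),1))
for u,v,z in((333,102.5,56),(292,102.5,56)): print(w2r(p,ray(W,(u,v),z/1000)))
# cap hole joints, cap seams
for v in (22.7,50.5,77.7): print(w2r(p,ray(W,(312,v),.056)))
print('cam',w2r(p,W[3]), 'tcp',w2r(p,s['ee_pos']))
S=cam(robot,'scene');T=cam(robot,'top')
for c,o in((T,np.array((225,65))/4.7+(240,125)),(S,np.array((615,370))/3.8+(240,170))): print('sleeve',w2r(p,ray(c,o,.045)))
c,sn=np.cos(p[2]),np.sin(p[2]); print('x',c,sn)
np.save('p.npy',p)
for q in [(0,-130,0),(0,38,0),(140,27,0),(63,27,0)]: print(q,r2w(p,q))
E
```

```text
[ 0.53836564  0.01555947 -0.38533662] [-1.   1.  -0.7  0.2  2.4  0.5  1.7  0.2  1.8 -0.6  1.9 -0.7  2.6  3.2]
[[ 17.88091303 -63.53261344  56.        ]]
[[-28.93854062 -62.52628417  56.        ]]
[[-4.21392965 19.86320705 56.        ]]
[[-4.84691068 -7.93818924 56.        ]]
[[ -5.49102577 -36.22860899  56.        ]]
cam [[ -4.54713917 -61.58627756 474.59873413]] tcp [[  -5.52113873 -131.12646126  301.04681741]]
sleeve [[104.23592317 144.74029051  45.        ]]
sleeve [[ 97.95234415 145.33779207  45.        ]]
x 0.9266719598435001 -0.375871093381503
(0, -130, 0) [[ 0.4895024  -0.10490789  0.        ]]
(0, 38, 0) [[0.55264875 0.050773   0.        ]]
(140, 27, 0) [[ 0.67824824 -0.01204234  0.        ]]
(63, 27, 0) [[0.6068945  0.01689973 0.        ]]
```

```bash
python3 - <<'E'
from h import *
from cell import robot
import pickle
s=pickle.load(open('s1.pkl','rb')); W=wristcam(robot,s)
px=np.array([(345.8,34.3),(359,34.3),(421.8,10),(420.8,35.8)])
P=[(36,9,44),(50,9,44),(111,27,71),(125,10,24.5)]
L=[((288.2,200),-35.5,.024),((293.8,200),-29.5,.024),((337.5,200),29.5,.024),((343,200),35.5,.024),((282,2.5),-35.5,.024),((343.2,165),35.5,.024),((343.5,75),35.5,.024)]
Y=[((283,199),-190,.012),((356.2,198.2),-190,.012)]
def f(p):
    a=(proj(W,r2w(p,P))-px).ravel()
    return np.r_[a,[w2r(p,ray(W,e,z))[0,0]-x for e,x,z in L],[w2r(p,ray(W,e,z))[0,1]-x for e,x,z in Y]]
r=least_squares(f,[.537,.015,-.4],loss='soft_l1'); p=r.x; print(p,np.round(f(p),1))
for u,v,z in((290.5,95,56),(342,95,56),(333,102.5,56),(312,22.7,56),(312,50.5,56),(312,77.7,56)): print(w2r(p,ray(W,(u,v),z/1000)).round(1))
print('tcp',w2r(p,s['ee_pos']))
np.save('p.npy',p)
for q in [(0,-130,0),(0,38,0),(140,27,0),(63,27,0)]: print(q,r2w(p,q))
E
```

```text
[ 0.5364072   0.01715509 -0.39479577] [ 0.3  0.2 -0.4  0.  -0.3 -0.3 -0.1 -0.2 -0.9  0.5 -0.6  0.7 -0.6  0.5
 -0.3  0.2  0.1]
[[-27.4 -55.3  56. ]]
[[ 31.1 -56.   56. ]]
[[ 20.9 -64.1  56. ]]
[[-2.  19.1 56. ]]
[[-2.4 -8.7 56. ]]
[[ -2.7 -37.   56. ]]
tcp [[  -1.85907233 -131.89244297  301.04681741]]
(0, -130, 0) [[ 0.48640665 -0.10284468  0.        ]]
(0, 38, 0) [[0.55102275 0.05223194 0.        ]]
(140, 27, 0) [[ 0.67602246 -0.01176864  0.        ]]
(63, 27, 0) [[0.60494567 0.01784708 0.        ]]
```

The wrist picture gives a clean rail fit with residuals under 1 mm. The caps span about y = -64.5 to 47 along the rail, with the open end behind them clear. Next I descend behind the row.

```bash
python3 -m crank '[[0.1,[0.005,0.01,-0.03],[0,0,0.012]],[0.1,[0.01,0.0195,-0.065],[0,0,0.012]],[0.1,[0.01,0.0195,-0.1],[0,0,0.012]],[0.1,[0.01,0.0195,-0.135],[0,0,0.012]],[0.1,[0.01,0.0195,-0.17],[0,0,0.012]],[0.1,[0.01,0.0195,-0.2],[0,0,0.012]],[0.1,[0.01,0.0195,-0.22],[0,0,0.012]],[0.1,[0.01,0.0195,-0.23],[0,0,0.012]],[0.1,[0.01,0.0195,-0.23],[0,0,0.012]],[0.1,[0.01,0.0195,-0.23],[0,0,0.012]]]'
python3 - <<'E'
from h import *
from cell import robot
p=np.load('p.npy');s=robot.read_state(); print(w2r(p,s['ee_pos']),s['contact_force'])
im=robot.camera('wrist'); cv2.imwrite('pics/w2.png',im[:,:,::-1])
im=robot.camera('scene'); cv2.imwrite('pics/s2.png',cv2.resize(im[150:300,240:450,::-1],None,fx=3.8,fy=3.8,interpolation=cv2.INTER_CUBIC))
E
```

```text
time: 2.7
ee_pos: [0.4945, -0.0848, 0.0716]
orientation: [-3.142, 0.0, 1.174]
contact_force: [-0.4, 1.0, 0.7]
finger_gap: 0.0085
[[   0.55455355 -110.20096442   71.59943255]] [-0.42580191  0.96570834  0.69503709]
```

View pics/w2.png

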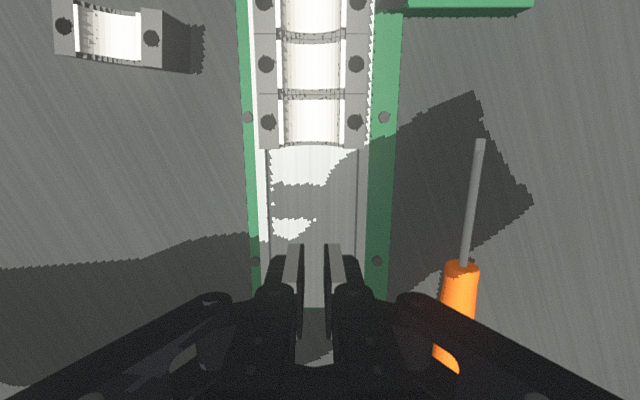

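View pics/s2.png

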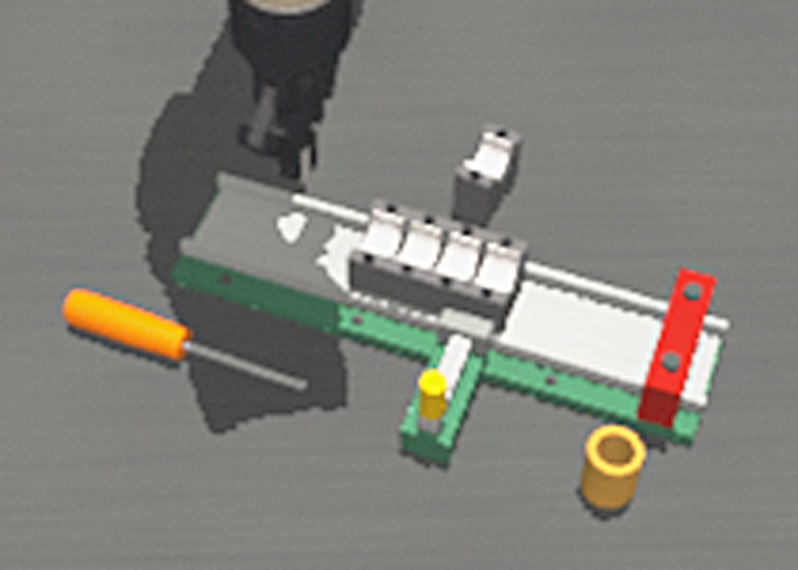

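Fingers are centred in the channel, clear of the walls. I'll shut them so they fit within the saddle width, go down, and creep up behind the row.

```bash
python3 -m crank '[[0,[0,0,-0.02],[0,0,0]],[0,[0,0,-0.04],[0,0,0]],[0,[0,0,-0.048],[0,0,0]],[0,[0,0,-0.05],[0,0,0]],[0,[0,0,-0.05],[0,0,0]],[0,[0.002,0.0048,-0.05],[0,0,0]],[0,[0.005,0.012,-0.05],[0,0,0]],[0,[0.008,0.0192,-0.05],[0,0,0]],[0,[0.01,0.024,-0.05],[0,0,0]],[0,[0.0108,0.0258,-0.05],[0,0,0]]]'
python3 - <<'E'
from h import *
from cell import robot
p=np.load('p.npy');s=robot.read_state(); print(w2r(p,s['ee_pos']),s['contact_force'])
im=robot.camera('wrist'); cv2.imwrite('pics/w3.png',im[:,:,::-1])
E
```

```text
time: 3.63
ee_pos: [0.5063, -0.0563, 0.0216]
orientation: [3.141, -0.001, 1.178]
contact_force: [0.5, 0.3, 0.1]
finger_gap: -0.0001
[[  0.40721603 -79.37561118  21.64599605]] [0.49962046 0.32403381 0.10315761]
```

View pics/w3.png

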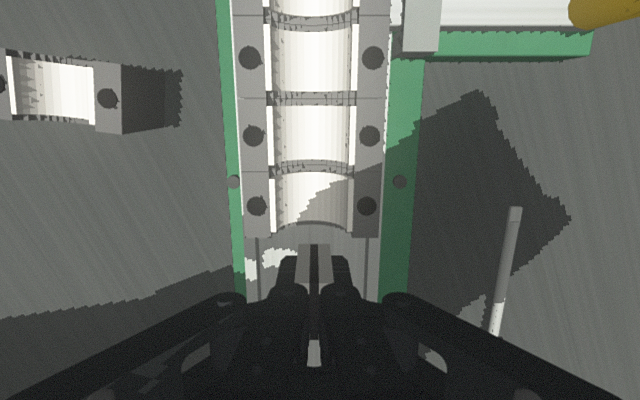

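```bash
python3 -m crank '[[0,[0.0008,0.0018,0],[0,0,0]],[0,[0.0015,0.0037,0],[0,0,0]],[0,[0.0023,0.0055,0],[0,0,0]],[0,[0.0035,0.0083,0],[0,0,0]],[0,[0.0046,0.0111,0],[0,0,0]],[0,[0.0058,0.0138,0],[0,0,0]],[0,[0.0069,0.0166,0],[0,0,0]],[0,[0.0081,0.0194,0],[0,0,0]],[0,[0.0092,0.0222,0],[0,0,0]],[0,[0.0104,0.0249,0],[0,0,0]]]'
python3 - <<'E'
from h import *
from cell import robot
p=np.load('p.npy');s=robot.read_state(); print(w2r(p,s['ee_pos']),s['contact_force'])
im=robot.camera('wrist'); cv2.imwrite('pics/w4.png',im[:,:,::-1])
E
```

```text
time: 4.52
ee_pos: [0.5158, -0.0328, 0.0212]
orientation: [-3.142, -0.0, 1.176]
contact_force: [-0.0, 0.6, 0.1]
finger_gap: -0.0002
[[  0.19088034 -53.99338109  21.18941254]] [-0.03449916  0.58535276  0.08701023]
```

View pics/w4.png

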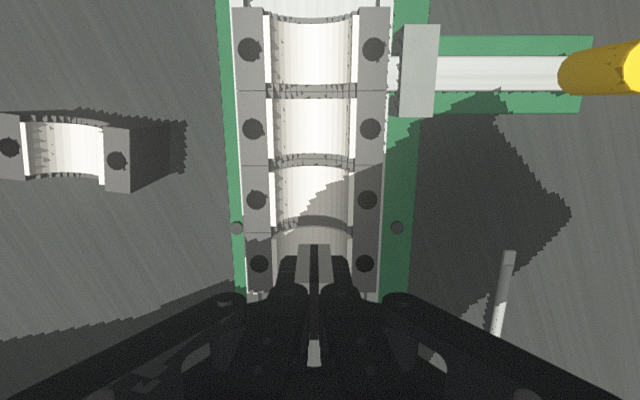

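```bash
python3 - <<'E'
from h import *
from cell import robot
p=np.load('p.npy');s=robot.read_state();W=wristcam(robot,s)
for v in (91,164,232,294): print(v,w2r(p,ray(W,(255,v),.056)).round(1))
for u,v,z in ((237,228,.012),(397,228,.012),(403,116,.044),(438,117,.044)): print(w2r(p,ray(W,(u,v),z)).round(1))
for q in [(0,-54+11,56),(0,-54-11,56),(0,-54,21)]: print(proj(W,r2w(p,q)))
E
```

```text
91 [[-22.3  20.   56. ]]
164 [[-23.5  -7.7  56. ]]
232 [[-24.8 -36.4  56. ]]
294 [[-26.1 -65.6  56. ]]
[[-42.3 -50.7  12. ]]
[[ 45.7 -50.8  12. ]]
[[36.9 10.4 44. ]]
[[51.5 10.  44. ]]
[[314.16800222 246.52462774]]
[[314.12606254 292.82249987]]
[[313.96166366 239.67122075]]
```

```bash
python3 - <<'E'
from h import *
from cell import robot
p=np.load('p.npy');s=robot.read_state();W=wristcam(robot,s)
for q in [(0,-65,39),(0,-65,12),(0,-37,39),(0,-65,56)]: print(q,proj(W,r2w(p,q)))
im=robot.camera('scene'); cv2.imwrite('pics/s4.png',cv2.resize(im[170:280,270:410,::-1],None,fx=5,fy=5,interpolation=cv2.INTER_CUBIC))
a=cv2.imread('pics/w4.png')[190:310,220:410]; cv2.imwrite('pics/w4c.png',cv2.resize(a,None,fx=4,fy=4,interpolation=cv2.INTER_CUBIC))
E
```

```text
(0, -65, 39) [[314.0306834  274.63671613]]
(0, -65, 12) [[313.91160748 251.93270757]]
(0, -37, 39) [[314.07488436 220.15851765]]
(0, -65, 56) [[314.12606254 292.82249987]]
```

View pics/s4.png

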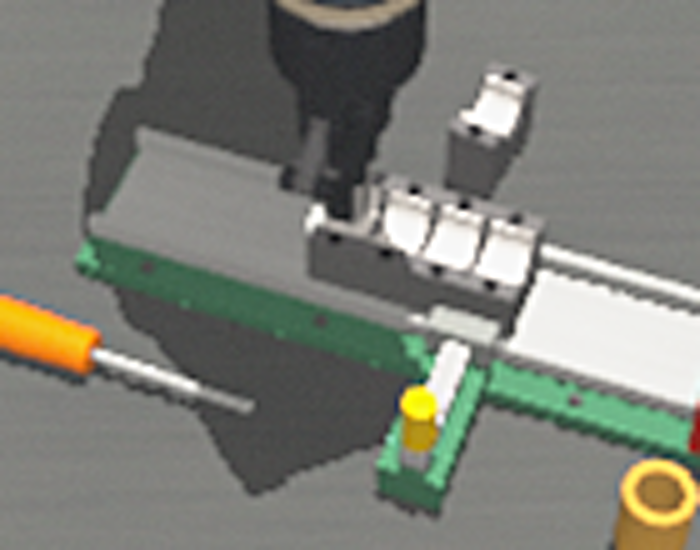

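View pics/w4c.png

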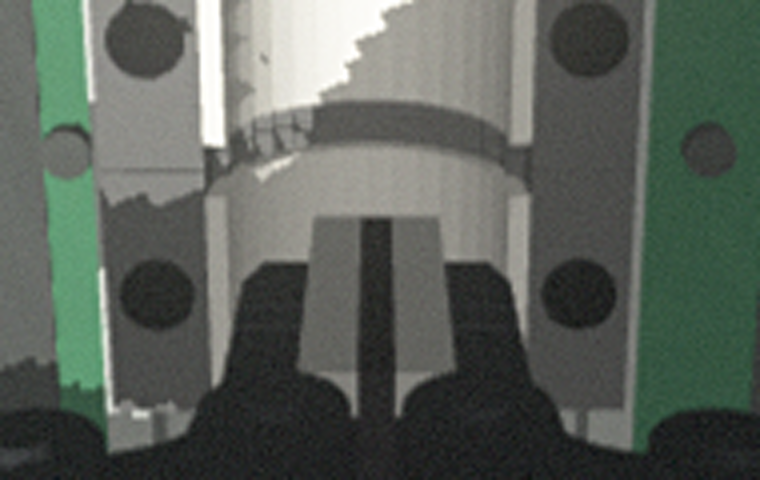

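```bash
python3 - <<'E'
from h import *
from cell import robot
p=np.load('p.npy');s=robot.read_state();W=wristcam(robot,s);S=cam(robot,'scene')
Rt=R.from_euler('xyz',s['orientation']).as_matrix()
for t in [(0,0,0),(.011,0,0),(0,0,-.019),(.011,0,-.019),(-.011,0,0),(.011,0,-.013),(-.011,0,-.019)]:
    q=Rt@np.array(t)+s['ee_pos']; print(t,proj(W,q).round(1),proj(S,q).round(1), ((proj(S,q)-(270,170))*5).round(0))
for z in (12,39,56): print('capback',((proj(S,r2w(p,[(0,-65,z)]))-(270,170))*5).round(0))
for q in [(28,-65,56),(28,-65,12),(111,27,71)]: print(q,((proj(S,r2w(p,[q]))-(270,170))*5).round(0))
print(s)
E
```

```text
(0, 0, 0) [[314.3 238.4]] [[338.5 219.1]] [[343. 245.]]
(0.011, 0, 0) [[314.3 218.6]] [[342.4 220.2]] [[362. 251.]]
(0, 0, -0.019) [[314.5 253.3]] [[338.6 214.7]] [[343. 224.]]
(0.011, 0, -0.019) [[314.5 231.6]] [[342.4 215.9]] [[362. 229.]]
(-0.011, 0, 0) [[314.3 257.6]] [[334.7 217.9]] [[324. 240.]]
(0.011, 0, -0.013) [[314.4 227.2]] [[342.4 217.3]] [[362. 236.]]
(-0.011, 0, -0.019) [[314.4 274.3]] [[334.7 213.6]] [[324. 218.]]
capback [[323. 249.]]
capback [[323. 219.]]
capback [[323. 199.]]
(28, -65, 56) [[304. 238.]]
(28, -65, 12) [[305. 288.]]
(111, 27, 71) [[419. 402.]]
{'time': 4.6167, 'joints': array([ 0.17113817,  0.59755888, -0.29473217,  2.04237235,  0.32038987,
        0.54452946, -0.74549578]), 'qd': array([ 0.00772261, -0.00102511,  0.00627749,  0.00560645,  0.00165961,
        0.00240904,  0.00613878]), 'joint_torque': array([-7.77903479e-02, -6.45274258e+01, -2.78075382e+00, -1.56069160e+01,
       -5.43507442e-03,  3.38353962e-02, -9.76123125e-02]), 'ee_pos': array([ 0.51601766, -0.03240584,  0.02120767]), 'orientation': array([ 3.14144527e+00, -4.05930364e-04,  1.17655739e+00]), 'contact_force': array([0.84807178, 0.35960362, 0.32265187]), 'ft_torque': array([-0.01689873,  0.01351429,  0.00212577]), 'finger_gap': -3.938865974160839e-05}
```

```bash
python3 - <<'E'
from h import *
from cell import robot
p=np.load('p.npy');s=robot.read_state();W=wristcam(robot,s);print(W[3])
for z in (.036,.046,.056,.066): print(z,[w2r(p,ray(W,(u,232),z)).round(1)[0].tolist() for u in (243.5,381)], [w2r(p,ray(W,(340,v),z)).round(1)[0,1] for v in (91,164,232,294)])
a=cv2.imread('pics/w3.png')[150:310,210:420]; cv2.imwrite('pics/w3c.png',cv2.resize(a,None,fx=3.7,fy=3.7,interpolation=cv2.INTER_CUBIC))
E
```

```text
[0.54209559 0.03185496 0.19484147]
0.036 [[-33.8, -44.4, 36.0], [32.1, -44.4, 36.0]] [np.float64(20.2), np.float64(-11.5), np.float64(-44.4), np.float64(-77.7)]
0.046 [[-31.7, -40.6, 46.0], [30.1, -40.6, 46.0]] [np.float64(19.9), np.float64(-9.8), np.float64(-40.6), np.float64(-71.9)]
0.056 [[-29.6, -36.8, 56.0], [28.0, -36.8, 56.0]] [np.float64(19.6), np.float64(-8.1), np.float64(-36.8), np.float64(-66.0)]
0.066 [[-27.5, -33.0, 66.0], [26.0, -33.0, 66.0]] [np.float64(19.3), np.float64(-6.4), np.float64(-33.0), np.float64(-60.1)]
```

View pics/w3c.png

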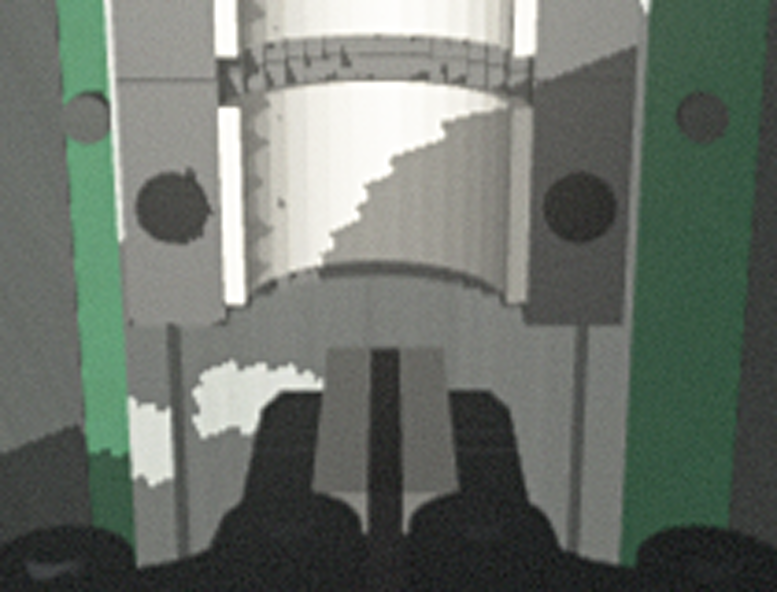

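```bash
python3 - <<'E'
from h import *
from cell import robot
S=cam(robot,'scene')
for dz in (0,.01,.019,.03): 
  for off in (-.011,0,.011):
    q=np.array([.4945,-.0848,.0716+dz])+off*np.array([.385,.923,0]); print(dz,off,((proj(S,q)-(240,150))*3.8).round(0))
a=cv2.imread('pics/s2.png')[80:230,180:380]; cv2.imwrite('pics/s2c.png',cv2.resize(a,None,fx=3.5,fy=3.5))
E
```

```text
0 -0.011 [[284. 191.]]
0 0 [[298. 196.]]
0 0.011 [[313. 200.]]
0.01 -0.011 [[283. 182.]]
0.01 0 [[298. 186.]]
0.01 0.011 [[312. 191.]]
0.019 -0.011 [[282. 174.]]
0.019 0 [[297. 178.]]
0.019 0.011 [[312. 182.]]
0.03 -0.011 [[282. 163.]]
0.03 0 [[297. 167.]]
0.03 0.011 [[312. 172.]]
```

View pics/s2c.png

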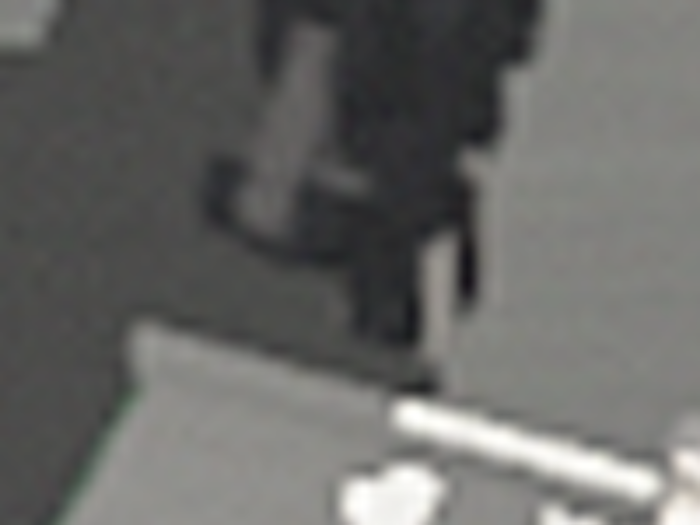

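The pictures disagree with the reported TCP. At 71 mm the scene view puts the fingertips about 19 mm higher than the pose says. That matches what happened here: the fingers slid through the last cap's saddle (bottom at z = 39 mm) with no force and without moving anything. I'll back out, then descend in small steps to check.

```bash
python3 -m crank '[[0,[-0.002,-0.0048,0],[0,0,0]],[0,[-0.005,-0.012,0],[0,0,0]],[0,[-0.009,-0.0216,0],[0,0,0]],[0,[-0.013,-0.0312,0],[0,0,0]],[0,[-0.015,-0.036,0],[0,0,0]],[0,[-0.0155,-0.0372,0],[0,0,0]],[0,[-0.0155,-0.0372,-0.004],[0,0,0]],[0,[-0.0155,-0.0372,-0.008],[0,0,0]],[0,[-0.0155,-0.0372,-0.008],[0,0,0]],[0,[-0.0155,-0.0372,-0.008],[0,0,0]]]'
python3 -m crank '[[0,[0,0,-0.001],[0,0,0]],[0,[0,0,-0.002],[0,0,0]],[0,[0,0,-0.003],[0,0,0]],[0,[0,0,-0.003],[0,0,0]],[0,[0,0,-0.003],[0,0,0]],[0,[0,0,-0.003],[0,0,0]],[0,[0,0,-0.003],[0,0,0]],[0,[0,0,-0.003],[0,0,0]],[0,[0,0,-0.003],[0,0,0]],[0,[0,0,-0.003],[0,0,0]]]'
python3 - <<'E'
from h import *
from cell import robot
p=np.load('p.npy');s=robot.read_state(); print(w2r(p,s['ee_pos']),s['contact_force'])
im=robot.camera('scene'); cv2.imwrite('pics/s5.png',cv2.resize(im[170:280,270:410,::-1],None,fx=5,fy=5,interpolation=cv2.INTER_CUBIC))
im=robot.camera('wrist'); cv2.imwrite('pics/w5.png',im[:,:,::-1])
E
```

```text
time: 5.45
ee_pos: [0.5001, -0.0697, 0.0128]
orientation: [-3.141, -0.0, 1.177]
contact_force: [0.5, -0.2, 0.2]
finger_gap: 0.0
time: 6.28
ee_pos: [0.5002, -0.0703, 0.0102]
orientation: [3.142, -0.0, 1.176]
contact_force: [-0.6, 1.3, -0.3]
finger_gap: -0.0001
[[  0.21607959 -94.64989686  10.20638173]] [-0.63395136  1.30235884 -0.25894875]
```

View pics/s5.png

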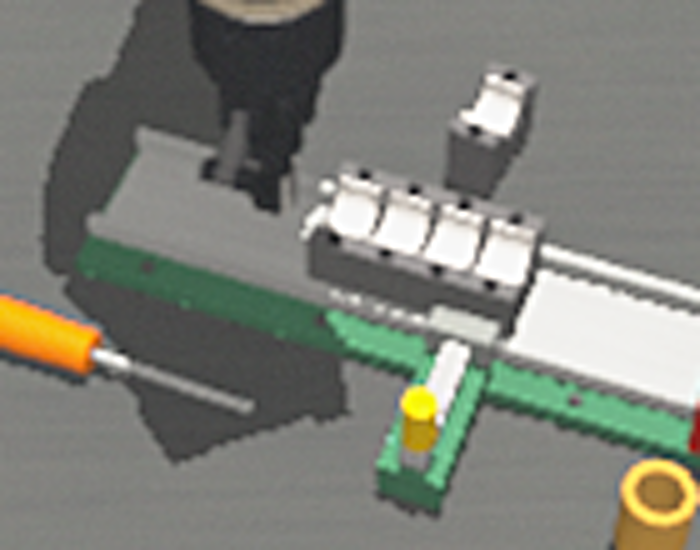

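View pics/w5.png

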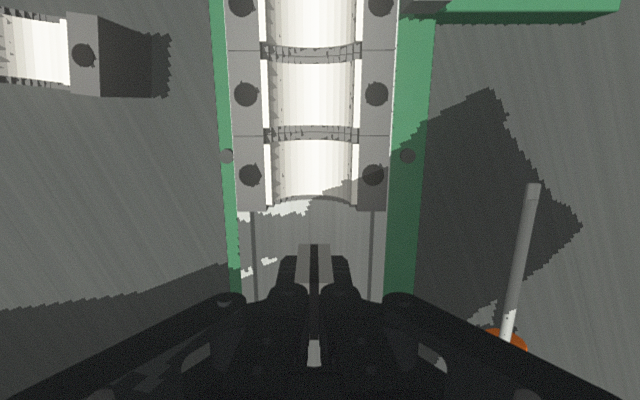

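At a reported z of 10 mm, below the 12 mm floor, there's no contact, so the offset is real. I'll lower another 6 mm and then advance.

```bash
python3 -m crank '[[0,[0,0,-0.001],[0,0,0]],[0,[0,0,-0.002],[0,0,0]],[0,[0,0,-0.003],[0,0,0]],[0,[0,0,-0.004],[0,0,0]],[0,[0,0,-0.005],[0,0,0]],[0,[0,0,-0.006],[0,0,0]],[0,[0.001,0.0025,-0.006],[0,0,0]],[0,[0.002,0.005,-0.006],[0,0,0]],[0,[0.003,0.0074,-0.006],[0,0,0]],[0,[0.004,0.0098,-0.006],[0,0,0]]]'
python3 -m crank '[[0,[0.0012,0.0028,0],[0,0,0]],[0,[0.0023,0.0055,0],[0,0,0]],[0,[0.0035,0.0083,0],[0,0,0]],[0,[0.0046,0.0111,0],[0,0,0]],[0,[0.0058,0.0138,0],[0,0,0]],[0,[0.0069,0.0166,0],[0,0,0]],[0,[0.0081,0.0194,0],[0,0,0]],[0,[0.0092,0.0222,0],[0,0,0]],[0,[0.0104,0.0249,0],[0,0,0]],[0,[0.0115,0.0277,0],[0,0,0]]]'
python3 - <<'E'
from h import *
from cell import robot
p=np.load('p.npy');s=robot.read_state(); print(w2r(p,s['ee_pos']),s['contact_force'])
im=robot.camera('wrist'); cv2.imwrite('pics/w6.png',im[:,:,::-1])
E
```

```text
time: 7.22
ee_pos: [0.5044, -0.06, 0.0042]
orientation: [3.142, -0.0, 1.176]
contact_force: [0.3, -0.6, 0.1]
finger_gap: 0.0
time: 8.05
ee_pos: [0.5146, -0.0347, 0.0042]
orientation: [-3.141, 0.003, 1.174]
contact_force: [-2.2, -7.2, 4.6]
finger_gap: -0.0001
[[ -0.16398332 -56.1908421    4.15517731]] [-2.22020348 -7.1972582   4.63539975]
```

View pics/w6.png

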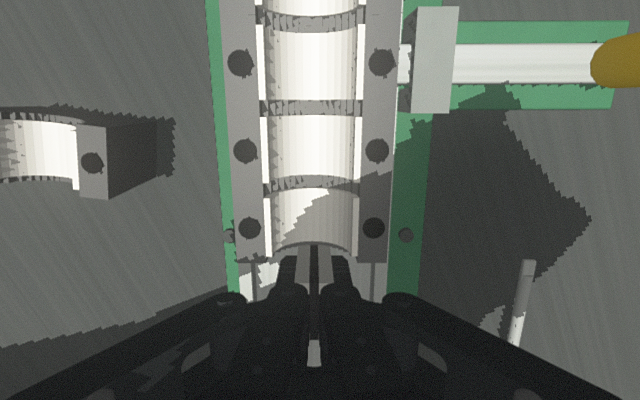

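```bash
python3 - <<'E'
from h import *
from cell import robot
p=np.load('p.npy');s=robot.read_state();W=wristcam(robot,s)
for v in (27,107,187,262): print(v,w2r(p,ray(W,(250,v),.056)).round(1))
E
python3 -m crank '[[0,[0.0012,0.0028,0],[0,0,0]],[0,[0.0023,0.0055,0],[0,0,0]],[0,[0.0035,0.0083,0],[0,0,0]],[0,[0.0046,0.0111,0],[0,0,0]],[0,[0.0058,0.0138,0],[0,0,0]],[0,[0.0069,0.0166,0],[0,0,0]],[0,[0.0081,0.0194,0],[0,0,0]],[0,[0.0092,0.0222,0],[0,0,0]],[0,[0.0104,0.0249,0],[0,0,0]],[0,[0.0115,0.0277,0],[0,0,0]]]'
python3 - <<'E'
from h import *
from cell import robot
p=np.load('p.npy');s=robot.read_state(); print(w2r(p,s['ee_pos']),s['contact_force'])
im=robot.camera('wrist'); cv2.imwrite('pics/w7.png',im[:,:,::-1])
im=robot.camera('scene'); cv2.imwrite('pics/s7.png',cv2.resize(im[170:280,270:430,::-1],None,fx=5,fy=5,interpolation=cv2.INTER_CUBIC))
E
```

```text
27 [[-20.4  36.8  56. ]]
107 [[-21.6  12.5  56. ]]
187 [[-23.  -14.9  56. ]]
262 [[-24.5 -43.9  56. ]]
time: 8.93
ee_pos: [0.5261, -0.0072, 0.0042]
orientation: [-3.141, 0.003, 1.174]
contact_force: [-2.4, -6.9, 3.9]
finger_gap: -0.0002
[[ -0.17803704 -26.406121     4.16013887]] [-2.42730118 -6.93876753  3.88489122]
```

View pics/w7.png

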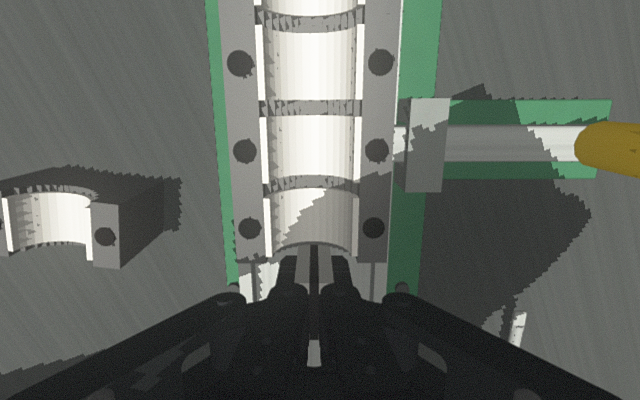

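View pics/s7.png

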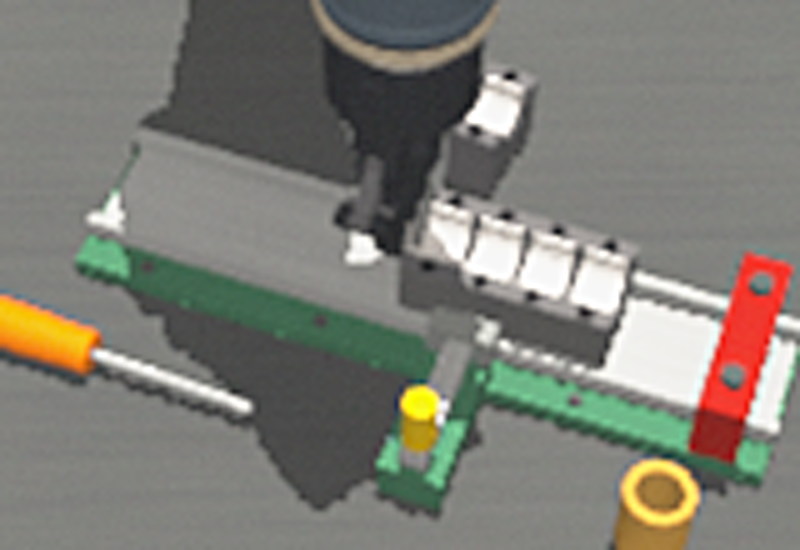

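The train moves as one at a steady 8 N. The last cap's back is about 12 mm ahead of the TCP, leaving about 52 mm to go.

```bash
python3 -m crank '[[0,[0.0012,0.0028,0],[0,0,0]],[0,[0.0023,0.0055,0],[0,0,0]],[0,[0.0035,0.0083,0],[0,0,0]],[0,[0.0046,0.0111,0],[0,0,0]],[0,[0.0058,0.0138,0],[0,0,0]],[0,[0.0069,0.0166,0],[0,0,0]],[0,[0.0081,0.0194,0],[0,0,0]],[0,[0.0092,0.0222,0],[0,0,0]],[0,[0.0104,0.0249,0],[0,0,0]],[0,[0.0115,0.0277,0],[0,0,0]]]'
python3 -m crank '[[0,[0.0008,0.0018,0],[0,0,0]],[0,[0.0015,0.0037,0],[0,0,0]],[0,[0.0023,0.0055,0],[0,0,0]],[0,[0.0031,0.0074,0],[0,0,0]],[0,[0.0038,0.0092,0],[0,0,0]],[0,[0.0046,0.0111,0],[0,0,0]],[0,[0.0054,0.0129,0],[0,0,0]],[0,[0.0058,0.0138,0],[0,0,0]],[0,[0.0062,0.0148,0],[0,0,0]],[0,[0.0065,0.0157,0],[0,0,0]]]'
python3 - <<'E'
from h import *
from cell import robot
p=np.load('p.npy');s=robot.read_state(); print(w2r(p,s['ee_pos']),s['contact_force'])
im=robot.camera('wrist'); cv2.imwrite('pics/w8.png',im[:,:,::-1])
E
```

```text
time: 9.87
ee_pos: [0.5376, 0.0203, 0.0041]
orientation: [-3.141, 0.004, 1.174]
contact_force: [-3.8, -7.0, 5.1]
finger_gap: 0.0001
time: 10.7
ee_pos: [0.544, 0.0359, 0.0042]
orientation: [-3.141, 0.004, 1.174]
contact_force: [-3.4, -8.0, 4.6]
finger_gap: -0.0
[[-0.16932686 20.23657938  4.16464804]] [-3.43891781 -7.99154103  4.61231762]
```

View pics/w8.png

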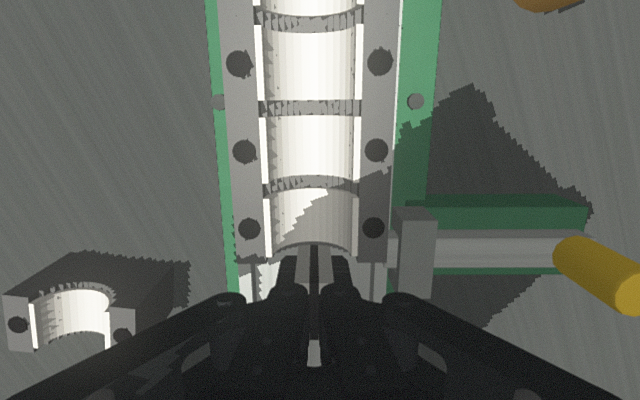

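```bash
python3 -m crank '[[0,[0.0002,0.0005,0],[0,0,0]],[0,[0.0004,0.0009,0],[0,0,0]],[0,[0.0006,0.0014,0],[0,0,0]],[0,[0.0008,0.0018,0],[0,0,0]],[0,[0.001,0.0023,0],[0,0,0]],[0,[0.0012,0.0028,0],[0,0,0]],[0,[0.0013,0.0032,0],[0,0,0]],[0,[0.0015,0.0037,0],[0,0,0]],[0,[0.0015,0.0037,0],[0,0,0]],[0,[0.0015,0.0037,0],[0,0,0]]]'
python3 -m crank '[[0,[0.0001,0.0002,0],[0,0,0]],[0,[0.0002,0.0005,0],[0,0,0]],[0,[0.0003,0.0007,0],[0,0,0]],[0,[0.0004,0.0009,0],[0,0,0]],[0,[0.0004,0.0009,0],[0,0,0]],[0,[0.0004,0.0009,0],[0,0,0]],[0,[0.0004,0.0009,0],[0,0,0]],[0,[0.0004,0.0009,0],[0,0,0]],[0,[0.0004,0.0009,0],[0,0,0]],[0,[0.0004,0.0009,0],[0,0,0]]]'
```

```text
time: 11.58
ee_pos: [0.5455, 0.0397, 0.0041]
orientation: [-3.141, 0.004, 1.174]
contact_force: [-3.0, -7.4, 4.3]
finger_gap: 0.0002
time: 12.42
ee_pos: [0.5459, 0.0404, 0.0042]
orientation: [-3.141, 0.004, 1.174]
contact_force: [-3.2, -7.3, 5.3]
finger_gap: 0.0002
```

```bash
python3 -m crank '[[0,[0.0001,0.0002,0],[0,0,0]],[0,[0.0002,0.0005,0],[0,0,0]],[0,[0.0003,0.0007,0],[0,0,0]],[0,[0.0004,0.0009,0],[0,0,0]],[0,[0.0004,0.0009,0],[0,0,0]],[0,[0.0004,0.0009,0],[0,0,0]],[0,[0.0004,0.0009,0],[0,0,0]],[0,[0.0004,0.0009,0],[0,0,0]],[0,[0.0004,0.0009,0],[0,0,0]],[0,[0.0004,0.0009,0],[0,0,0]]]'
python3 - <<'E'
from h import *
from cell import robot
p=np.load('p.npy');s=robot.read_state(); print(w2r(p,s['ee_pos']),s['contact_force'])
im=robot.camera('wrist'); cv2.imwrite('pics/w9.png',im[:,:,::-1])
im=robot.camera('scene'); cv2.imwrite('pics/s9.png',cv2.resize(im[170:280,270:430,::-1],None,fx=5,fy=5,interpolation=cv2.INTER_CUBIC))
im=robot.camera('top'); cv2.imwrite('pics/t9.png',cv2.resize(im[125:245,240:410,::-1],None,fx=4.7,fy=4.7,interpolation=cv2.INTER_CUBIC))
E
```

```text
time: 13.25
ee_pos: [0.5462, 0.0413, 0.0041]
orientation: [-3.141, 0.004, 1.174]
contact_force: [-2.7, -7.7, 5.6]
finger_gap: -0.0001
[[-0.21451862 26.01673694  4.13363668]] [-2.7434416  -7.6983415   5.58427104]
```

View pics/s9.png

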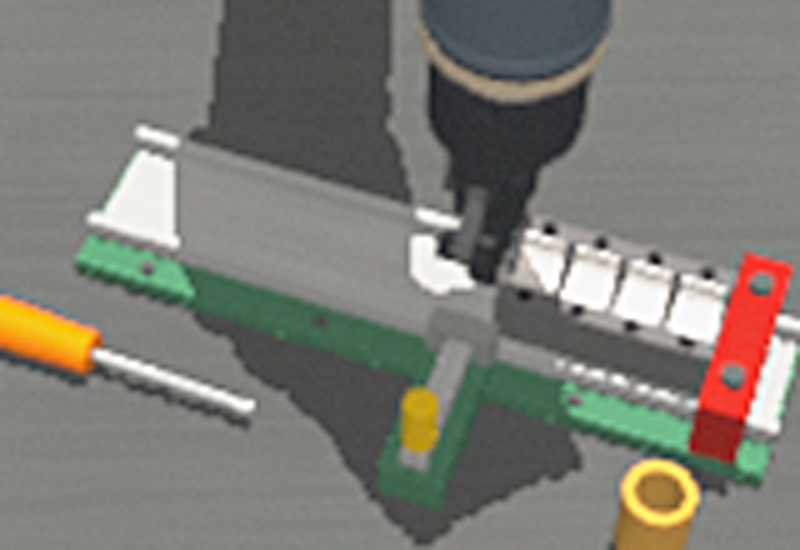

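View pics/t9.png

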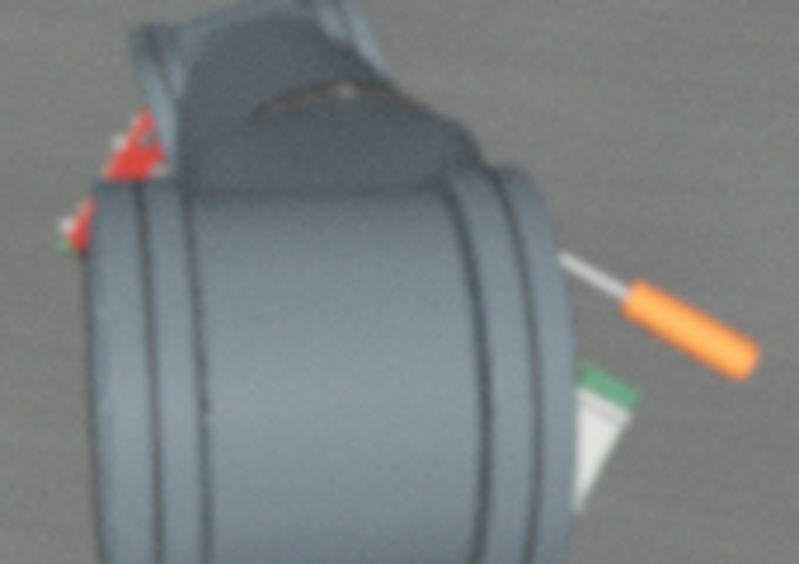

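The row is close to the stop, but the force is still at sliding level. I'll keep going 1 mm at a time until it rises.

```bash
python3 -m crank '[[0,[0.0001,0.0002,0],[0,0,0]],[0,[0.0002,0.0005,0],[0,0,0]],[0,[0.0003,0.0007,0],[0,0,0]],[0,[0.0004,0.0009,0],[0,0,0]],[0,[0.0004,0.0009,0],[0,0,0]],[0,[0.0004,0.0009,0],[0,0,0]],[0,[0.0004,0.0009,0],[0,0,0]],[0,[0.0004,0.0009,0],[0,0,0]],[0,[0.0004,0.0009,0],[0,0,0]],[0,[0.0004,0.0009,0],[0,0,0]]]'
```

```text
time: 14.23
ee_pos: [0.5462, 0.0413, 0.0041]
orientation: [-3.14, 0.005, 1.173]
contact_force: [-4.9, -10.3, 6.8]
finger_gap: 0.0002
```

```bash
python3 -m crank '[[0,[0.0001,0.0002,0],[0,0,0]],[0,[0.0002,0.0005,0],[0,0,0]],[0,[0.0003,0.0007,0],[0,0,0]],[0,[0.0004,0.0009,0],[0,0,0]],[0,[0.0004,0.0009,0],[0,0,0]],[0,[0.0004,0.0009,0],[0,0,0]],[0,[0.0004,0.0009,0],[0,0,0]],[0,[0.0004,0.0009,0],[0,0,0]],[0,[0.0004,0.0009,0],[0,0,0]],[0,[0.0004,0.0009,0],[0,0,0]]]'
```

```text
time: 15.07
ee_pos: [0.5462, 0.0414, 0.0041]
orientation: [-3.14, 0.006, 1.173]
contact_force: [-5.5, -12.8, 9.2]
finger_gap: 0.0001
```

```bash
python3 -m crank '[[0,[0.0002,0.0005,0],[0,0,0]],[0,[0.0004,0.0009,0],[0,0,0]],[0,[0.0006,0.0014,0],[0,0,0]],[0,[0.0006,0.0014,0],[0,0,0]],[0,[0.0006,0.0014,0],[0,0,0]],[0,[0.0006,0.0014,0],[0,0,0]],[0,[0.0006,0.0014,0],[0,0,0]],[0,[0.0006,0.0014,0],[0,0,0]],[0,[0.0006,0.0014,0],[0,0,0]],[0,[0.0006,0.0014,0],[0,0,0]]]'
python3 - <<'E'
from h import *
from cell import robot
p=np.load('p.npy');s=robot.read_state();W=wristcam(robot,s); print(w2r(p,s['ee_pos']),s['contact_force'])
im=robot.camera('wrist'); cv2.imwrite('pics/w10.png',im[:,:,::-1])
E
```

```text
time: 15.9
ee_pos: [0.5462, 0.0414, 0.0041]
orientation: [-3.139, 0.008, 1.172]
contact_force: [-7.3, -15.3, 10.2]
finger_gap: -0.0
[[-0.2799418  26.17273628  4.06155189]] [ -7.27162256 -15.26286306  10.2199162 ]
```

View pics/w10.png

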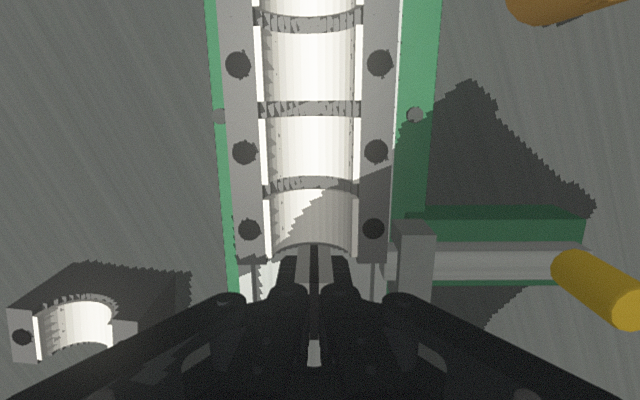

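The TCP is stuck at y = 26.1 mm while force climbs from 8 to 20 N, so the row is home. Next: back off, lift, and look at the whole row and the stop.

```bash
python3 -m crank '[[0,[-0.002,-0.0048,0],[0,0,0]],[0,[-0.005,-0.012,0],[0,0,0]],[0,[-0.009,-0.0216,0],[0,0,0]],[0,[-0.012,-0.0288,0.005],[0,0,0]],[0,[-0.012,-0.0288,0.035],[0,0,0]],[0,[-0.012,-0.0288,0.07],[0,0,0]],[0,[-0.012,-0.0288,0.105],[0,0,0]],[0,[-0.012,-0.0288,0.14],[0,0,0]],[0,[-0.008,-0.018,0.16],[0,0,0]],[0,[-0.005,-0.012,0.17],[0,0,0]]]'
python3 - <<'E'
from h import *
from cell import robot
p=np.load('p.npy');s=robot.read_state(); print(w2r(p,s['ee_pos']),s['contact_force'])
import pickle; pickle.dump(s,open('s11.pkl','wb'))
im=robot.camera('wrist'); cv2.imwrite('pics/w11.png',im[:,:,::-1])
E
```

```text
time: 16.78
ee_pos: [0.5452, 0.0354, 0.1781]
orientation: [3.137, -0.003, 1.175]
contact_force: [0.7, -0.3, -0.3]
finger_gap: -0.0001
[[  1.10099238  20.25307399 178.10201678]] [ 0.7176713  -0.34099416 -0.31224077]
```

View pics/w11.png

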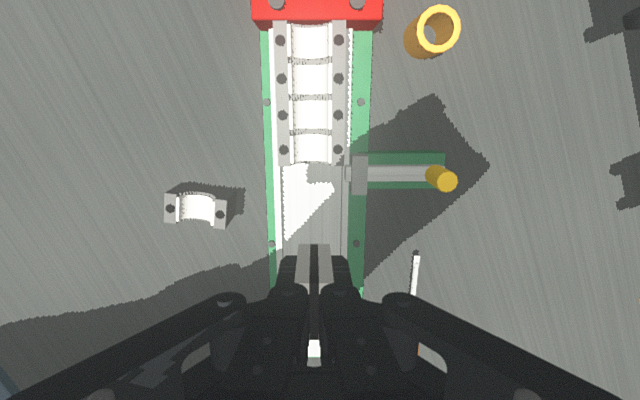

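```bash
python3 - <<'E'
import cv2
a=cv2.imread("pics/w11.png")[0:200,240:480]; cv2.imwrite("pics/w11c.png",cv2.resize(a[:180,:160],None,fx=3.3,fy=3.3,interpolation=cv2.INTER_CUBIC))
from h import *
from cell import robot
import pickle
s=pickle.load(open('s11.pkl','rb'));W=wristcam(robot,s);p=np.load('p.npy')
for v in (24,60,97,131,163): print(v,w2r(p,ray(W,(340,v),.056)).round(1))
print(w2r(p,ray(W,(441,178),.071)), 'post; guide',w2r(p,ray(W,(351,194),.044)),w2r(p,ray(W,(367,194),.044)))
E
```

```text
24 [[ 21.7 146.9  56. ]]
60 [[ 22.2 121.3  56. ]]
97 [[22.7 93.4 56. ]]
131 [[23.2 66.5 56. ]]
163 [[23.7 39.9 56. ]]
[[104.90758027  29.98438218  71.        ]] post; guide [[35.15746254  9.75643726 44.        ]] [[49.58702834  9.72291065 44.        ]]
```

View pics/w11c.png

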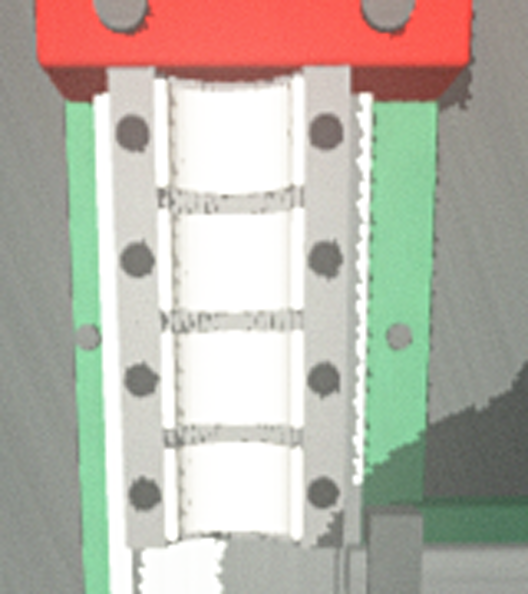

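The row is tight: seams are 26–28 mm apart, there are no visible gaps, and the front cap touches the red face. The post is still drawn back at about (108,28) on the rail. Now the fingers go outside the post.

```bash
python3 -m crank '[[0,[0.03,-0.011,0],[0,0,0]],[0,[0.06,-0.022,0],[0,0,0]],[0,[0.09,-0.0325,0],[0,0,0]],[0,[0.12,-0.0434,0],[0,0,0]],[0,[0.1375,-0.0497,0],[0,0,0]],[0,[0.1375,-0.0497,-0.02],[0,0,0]],[0,[0.1375,-0.0497,-0.05],[0,0,0]],[0,[0.1375,-0.0497,-0.08],[0,0,0]],[0,[0.1375,-0.0497,-0.095],[0,0,0]],[0,[0.1375,-0.0497,-0.095],[0,0,0]]]'
python3 - <<'E'
from h import *
from cell import robot
p=np.load('p.npy');s=robot.read_state(); print(w2r(p,s['ee_pos']),s['contact_force'])
im=robot.camera('wrist'); cv2.imwrite('pics/w12.png',im[:,:,::-1])
im=robot.camera('scene'); cv2.imwrite('pics/s12.png',cv2.resize(im[150:290,270:430,::-1],None,fx=4,fy=4,interpolation=cv2.INTER_CUBIC))
E
```

```text
time: 17.67
ee_pos: [0.678, -0.0156, 0.0743]
orientation: [-3.134, 0.003, 1.176]
contact_force: [0.0, 0.1, 0.2]
finger_gap: 0.0
[[143.31306402  24.19898283  74.31106751]] [0.01659949 0.08551523 0.18994205]
```

View pics/w12.png

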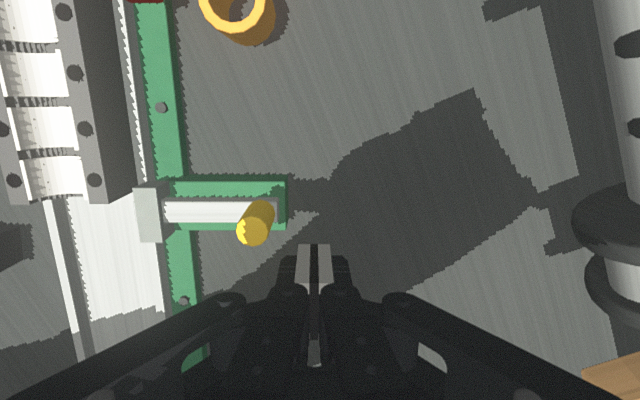

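View pics/s12.png

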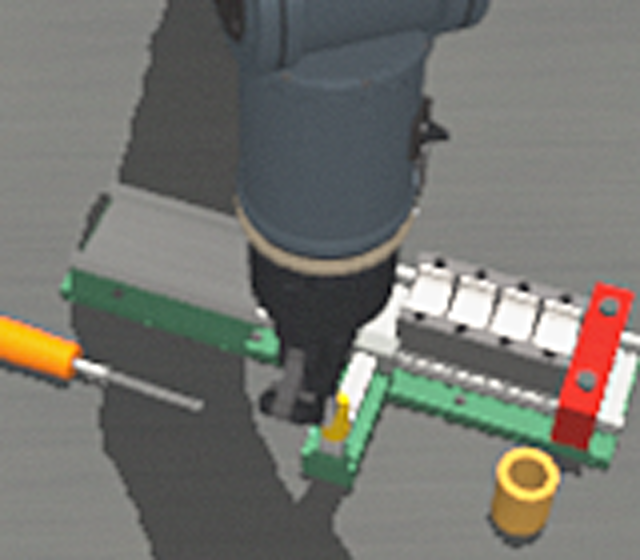

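```bash
python3 - <<'E'
from h import *
from cell import robot
p=np.load('p.npy');s=robot.read_state();W=wristcam(robot,s);print(s['joints'],s['ee_pos'],w2r(p,s['ee_pos']))
print(w2r(p,ray(W,(251,229),.071)), w2r(p,ray(W,(286,181),.0245)), w2r(p,ray(W,(286,230),.0245)),w2r(p,ray(W,(134,188),.044)))
E
```

```text
[ 0.1361345   0.70931126 -0.31906995  1.55038802  0.25835544  0.92513621
 -0.66258792] [ 0.68089523 -0.01511363  0.07877547] [[145.78448204  25.78648721  78.77547298]]
[[111.21670627  28.18437501  71.        ]] [[127.17517844  44.6463186   24.5       ]] [[126.42911136  10.23919092  24.5       ]] [[36.38921198 44.67271008 44.        ]]
```

```bash
python3 -m crank '[[0,[0,0,-0.01],[0,0,0]],[0,[0,0,-0.025],[0,0,0]],[0,[0,0,-0.04],[0,0,0]],[0,[0,0,-0.05],[0,0,0]],[0,[0,0,-0.055],[0,0,0]],[0,[0,0,-0.055],[0,0,0]],[0,[0,0,-0.055],[0,0,0]],[0,[-0.0028,0.0012,-0.055],[0,0,0]],[0,[-0.0055,0.0023,-0.055],[0,0,0]],[0,[-0.0074,0.0031,-0.055],[0,0,0]]]'
python3 - <<'E'
from h import *
from cell import robot
p=np.load('p.npy');s=robot.read_state(); print(w2r(p,s['ee_pos']),s['contact_force'])
im=robot.camera('wrist'); cv2.imwrite('pics/w13.png',im[:,:,::-1])
E
```

```text
time: 18.6
ee_pos: [0.674, -0.0113, 0.0249]
orientation: [3.141, -0.0, 1.176]
contact_force: [-0.2, 1.3, -0.1]
finger_gap: 0.0001
[[137.90954395  26.63614978  24.89555837]] [-0.16321696  1.27297222 -0.14380281]
```

View pics/w13.png

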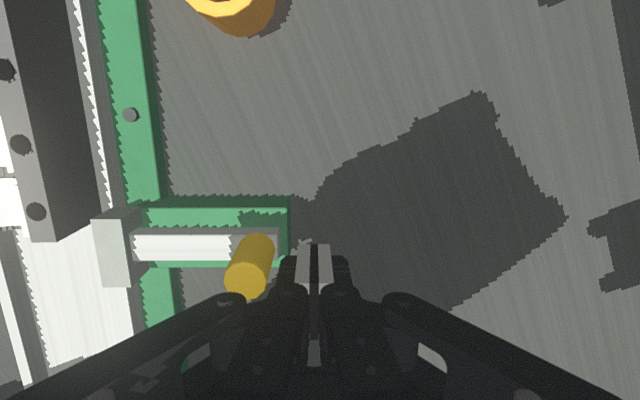

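```bash
python3 -m crank '[[0,[0,0,0.006],[0,0,0]],[0,[-0.0015,0.0006,0.006],[0,0,0]],[0,[-0.003,0.0012,0.006],[0,0,0]],[0,[-0.0046,0.0019,0.006],[0,0,0]],[0,[-0.0065,0.0027,0.006],[0,0,0]],[0,[-0.0083,0.0035,0.006],[0,0,0]],[0,[-0.0102,0.0042,0.006],[0,0,0]],[0,[-0.012,0.005,0.006],[0,0,0]],[0,[-0.0138,0.0058,0.006],[0,0,0]],[0,[-0.0138,0.0058,0.006],[0,0,0]]]'
python3 - <<'E'
from h import *
from cell import robot
p=np.load('p.npy');s=robot.read_state(); print(w2r(p,s['ee_pos']),s['contact_force'])
im=robot.camera('wrist'); cv2.imwrite('pics/w14.png',im[:,:,::-1])
E
```

```text
time: 19.48
ee_pos: [0.6598, -0.0056, 0.0302]
orientation: [-3.141, 0.0, 1.176]
contact_force: [0.4, -1.2, 0.1]
finger_gap: 0.0
[[122.62978032  26.44141633  30.19235327]] [ 0.38608539 -1.15979627  0.11048402]
```

View pics/w14.png

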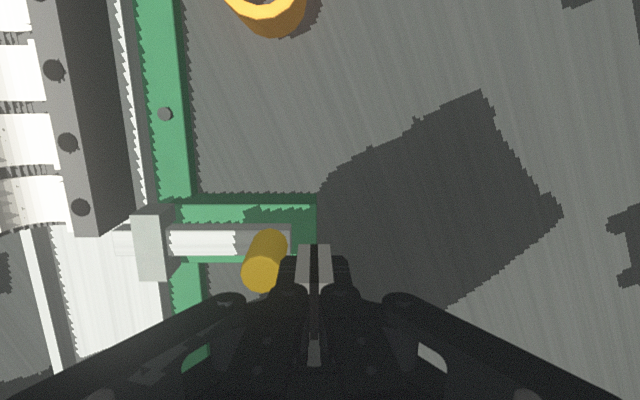

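```bash
python3 - <<'E'
from h import *
from cell import robot
p=np.load('p.npy');s=robot.read_state();W=wristcam(robot,s);print(w2r(p,s['ee_pos']),s['contact_force'])
print(w2r(p,ray(W,(261,273),.071)), w2r(p,ray(W,(316,205),.0245)),w2r(p,ray(W,(131,216),.044)))
print(w2r(p,ray(W,(291,230),.037)),w2r(p,ray(W,(114,240),.037)))
E
```

```text
[[122.76591937  26.38972842  30.18397794]] [ 1.36441722 -0.90480644  0.55729629]
[[100.54122593  27.37012158  71.        ]] [[123.65675774  43.05020043  24.5       ]] [[35.51054773 43.37651668 44.        ]]
[[111.01931011  33.64326436  37.        ]] [[21.31408144 28.30399383 37.        ]]
```

The post has already moved to x ≈ 101 mm, which is 22 mm inside the TCP. About 37.5 mm remain.

```bash
python3 -m crank '[[0,[-0.0028,0.0012,0],[0,0,0]],[0,[-0.0055,0.0023,0],[0,0,0]],[0,[-0.0083,0.0035,0],[0,0,0]],[0,[-0.0111,0.0046,0],[0,0,0]],[0,[-0.0138,0.0058,0],[0,0,0]],[0,[-0.0166,0.0069,0],[0,0,0]],[0,[-0.0194,0.0081,0],[0,0,0]],[0,[-0.0222,0.0092,0],[0,0,0]],[0,[-0.0249,0.0104,0],[0,0,0]],[0,[-0.0277,0.0115,0],[0,0,0]]]'
python3 - <<'E'
from h import *
from cell import robot
p=np.load('p.npy');s=robot.read_state(); print(w2r(p,s['ee_pos']),s['contact_force'])
im=robot.camera('wrist'); cv2.imwrite('pics/w15.png',im[:,:,::-1])
E
```

```text
time: 20.37
ee_pos: [0.6322, 0.0059, 0.0302]
orientation: [-3.142, 0.0, 1.176]
contact_force: [1.0, -1.5, -0.0]
finger_gap: -0.0001
[[92.79397942 26.43420962 30.19401141]] [ 1.0350221  -1.47804577 -0.03020679]
```

View pics/w15.png

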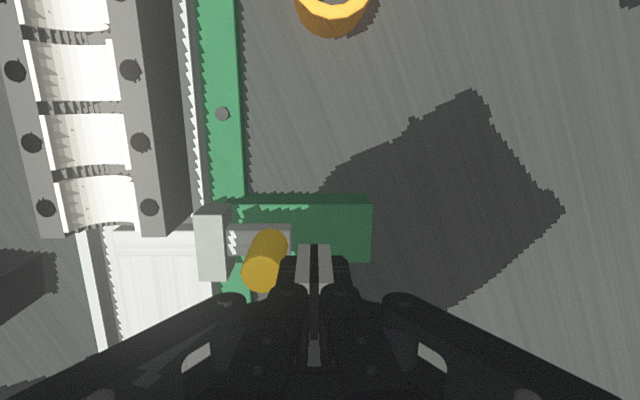

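```bash
python3 -m crank '[[0,[-0.001,0.0004,0],[0,0,0]],[0,[-0.002,0.0008,0],[0,0,0]],[0,[-0.003,0.0012,0],[0,0,0]],[0,[-0.004,0.0017,0],[0,0,0]],[0,[-0.005,0.0021,0],[0,0,0]],[0,[-0.0055,0.0023,0],[0,0,0]],[0,[-0.006,0.0025,0],[0,0,0]],[0,[-0.006,0.0025,0],[0,0,0]],[0,[-0.006,0.0025,0],[0,0,0]],[0,[-0.006,0.0025,0],[0,0,0]]]'
python3 -m crank '[[0,[-0.0002,0.0001,0],[0,0,0]],[0,[-0.0004,0.0002,0],[0,0,0]],[0,[-0.0006,0.0003,0],[0,0,0]],[0,[-0.0008,0.0003,0],[0,0,0]],[0,[-0.001,0.0004,0],[0,0,0]],[0,[-0.001,0.0004,0],[0,0,0]],[0,[-0.001,0.0004,0],[0,0,0]],[0,[-0.001,0.0004,0],[0,0,0]],[0,[-0.001,0.0004,0],[0,0,0]],[0,[-0.001,0.0004,0],[0,0,0]]]'
```

```text
time: 21.25
ee_pos: [0.6264, 0.0082, 0.0302]
orientation: [-3.141, 0.0, 1.176]
contact_force: [0.5, -1.3, 0.5]
finger_gap: -0.0001
time: 22.08
ee_pos: [0.6255, 0.0086, 0.0302]
orientation: [-3.142, -0.0, 1.176]
contact_force: [1.1, -1.1, -0.5]
finger_gap: 0.0001
```

```bash
python3 -m crank '[[0,[-0.0002,0.0001,0],[0,0,0]],[0,[-0.0004,0.0002,0],[0,0,0]],[0,[-0.0006,0.0003,0],[0,0,0]],[0,[-0.0008,0.0003,0],[0,0,0]],[0,[-0.001,0.0004,0],[0,0,0]],[0,[-0.001,0.0004,0],[0,0,0]],[0,[-0.001,0.0004,0],[0,0,0]],[0,[-0.001,0.0004,0],[0,0,0]],[0,[-0.001,0.0004,0],[0,0,0]],[0,[-0.001,0.0004,0],[0,0,0]]]'
```

```text
time: 22.92
ee_pos: [0.6245, 0.009, 0.0302]
orientation: [-3.142, 0.0, 1.176]
contact_force: [0.6, -1.5, -1.5]
finger_gap: 0.0
```

```bash
python3 -m crank '[[0,[-0.0002,0.0001,0],[0,0,0]],[0,[-0.0004,0.0002,0],[0,0,0]],[0,[-0.0006,0.0003,0],[0,0,0]],[0,[-0.0008,0.0003,0],[0,0,0]],[0,[-0.001,0.0004,0],[0,0,0]],[0,[-0.001,0.0004,0],[0,0,0]],[0,[-0.001,0.0004,0],[0,0,0]],[0,[-0.001,0.0004,0],[0,0,0]],[0,[-0.001,0.0004,0],[0,0,0]],[0,[-0.001,0.0004,0],[0,0,0]]]'
python3 - <<'E'
from h import *
from cell import robot
p=np.load('p.npy');s=robot.read_state();print(w2r(p,s['ee_pos']))
E
```

```text
time: 23.75
ee_pos: [0.6238, 0.0093, 0.0303]
orientation: [3.141, -0.0, 1.176]
contact_force: [4.0, -2.6, -0.4]
finger_gap: 0.0001
[[83.66365775 26.36200679 30.26384568]]
```

```bash
python3 -m crank '[[0,[-0.0002,0.0001,0],[0,0,0]],[0,[-0.0004,0.0002,0],[0,0,0]],[0,[-0.0006,0.0003,0],[0,0,0]],[0,[-0.0008,0.0003,0],[0,0,0]],[0,[-0.001,0.0004,0],[0,0,0]],[0,[-0.001,0.0004,0],[0,0,0]],[0,[-0.001,0.0004,0],[0,0,0]],[0,[-0.001,0.0004,0],[0,0,0]],[0,[-0.001,0.0004,0],[0,0,0]],[0,[-0.001,0.0004,0],[0,0,0]]]'
```

```text
time: 24.58
ee_pos: [0.6236, 0.0094, 0.0304]
orientation: [3.14, -0.0, 1.175]
contact_force: [6.1, -2.2, -1.9]
finger_gap: -0.0
```

```bash
python3 -m crank '[[0,[-0.0006,0.0003,0],[0,0,0]],[0,[-0.001,0.0004,0],[0,0,0]],[0,[-0.001,0.0004,0],[0,0,0]],[0,[-0.001,0.0004,0],[0,0,0]],[0,[-0.001,0.0004,0],[0,0,0]],[0,[-0.001,0.0004,0],[0,0,0]],[0,[-0.001,0.0004,0],[0,0,0]],[0,[-0.001,0.0004,0],[0,0,0]],[0,[-0.001,0.0004,0],[0,0,0]],[0,[-0.001,0.0004,0],[0,0,0]]]'
python3 -m crank '[[0,[0.004,-0.0017,0],[0,0,0]],[0,[0.012,-0.005,0],[0,0,0]],[0,[0.024,-0.01,0],[0,0,0]],[0,[0.03,-0.0125,0.02],[0,0,0]],[0,[0.03,-0.0125,0.05],[0,0,0]],[0,[0.03,-0.0125,0.085],[0,0,0]],[0,[0.03,-0.0125,0.12],[0,0,0]],[0,[0.01,-0.015,0.15],[0,0,0]],[0,[-0.01,-0.02,0.16],[0,0,0]],[0,[-0.03,-0.025,0.16],[0,0,0]]]'
python3 -m crank '[[0,[-0.015,-0.005,0],[0,0,0]],[0,[-0.03,-0.01,0],[0,0,0]],[0,[-0.04,-0.015,0],[0,0,0]],[0,[-0.04,-0.015,0],[0,0,0]],[0,[-0.04,-0.015,0],[0,0,0]],[0,[-0.04,-0.015,0],[0,0,0]],[0,[-0.04,-0.015,0],[0,0,0]],[0,[-0.04,-0.015,0],[0,0,0]],[0,[-0.04,-0.015,0],[0,0,0]],[0,[-0.04,-0.015,0],[0,0,0]]]'
python3 - <<'E'
from h import *
from cell import robot
p=np.load('p.npy');s=robot.read_state();print(w2r(p,s['ee_pos']))
import pickle; pickle.dump(s,open('s16.pkl','wb'))
im=robot.camera('wrist'); cv2.imwrite('pics/w16.png',im[:,:,::-1])
im=robot.camera('scene'); cv2.imwrite('pics/s16.png',im[:,:,::-1])
E
```

```text
time: 25.42
ee_pos: [0.6234, 0.0095, 0.0306]
orientation: [3.138, -0.001, 1.175]
contact_force: [8.8, -4.8, -2.3]
finger_gap: 0.0003
time: 26.25
ee_pos: [0.5921, -0.0139, 0.1932]
orientation: [3.138, -0.002, 1.177]
contact_force: [0.4, 0.3, 0.0]
finger_gap: 0.0004
time: 27.08
ee_pos: [0.5517, -0.0295, 0.19]
orientation: [-3.141, -0.0, 1.176]
contact_force: [-0.0, -0.7, -0.4]
finger_gap: -0.0003
[[ 32.09741119 -37.21612291 190.01499811]]
```

View pics/w16.png

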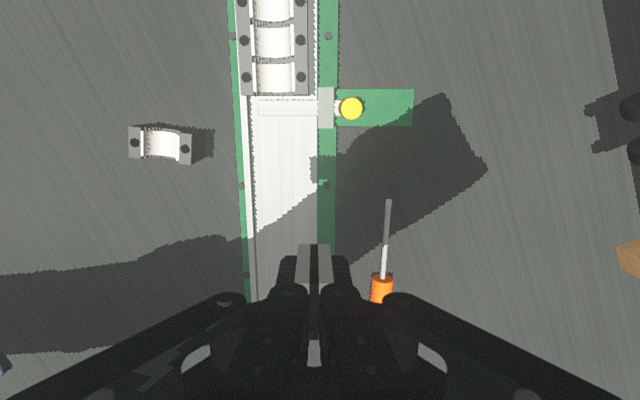

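View pics/s16.png

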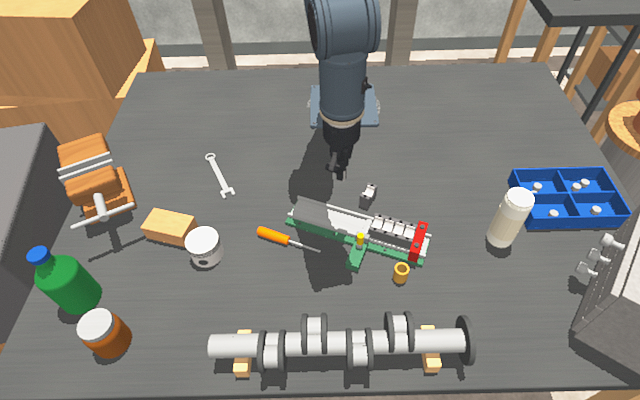

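```bash
python3 - <<'E'
from h import *
from cell import robot
import pickle
s=pickle.load(open('s16.pkl','rb'));W=wristcam(robot,s);p=np.load('p.npy')
print('post',w2r(p,ray(W,(351,108),.071)),'nose',w2r(p,ray(W,(258,107),.037)),'capback',w2r(p,ray(W,(300,95),.056)),'guide',w2r(p,ray(W,(318,128),.044)))
a=cv2.imread('pics/w16.png')[60:140,225:425]; cv2.imwrite('pics/w16c.png',cv2.resize(a,None,fx=4,fy=4,interpolation=cv2.INTER_CUBIC))
a=cv2.imread('pics/s16.png')[180:280,280:440]; cv2.imwrite('pics/s16c.png',cv2.resize(a,None,fx=5,fy=5,interpolation=cv2.INTER_CUBIC))
E
```

```text
post [[61.80859786 27.16663313 71.        ]] nose [[-17.85897011  27.44761366  37.        ]] capback [[20.48185278 37.40546018 56.        ]] guide [[35.75613673  9.50706717 44.        ]]
```

View pics/w16c.png

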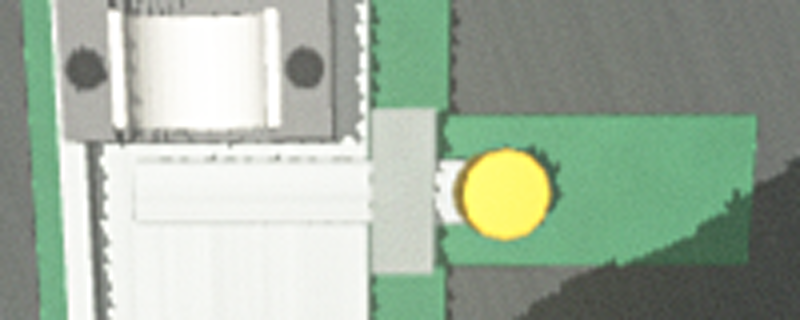

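View pics/s16c.png

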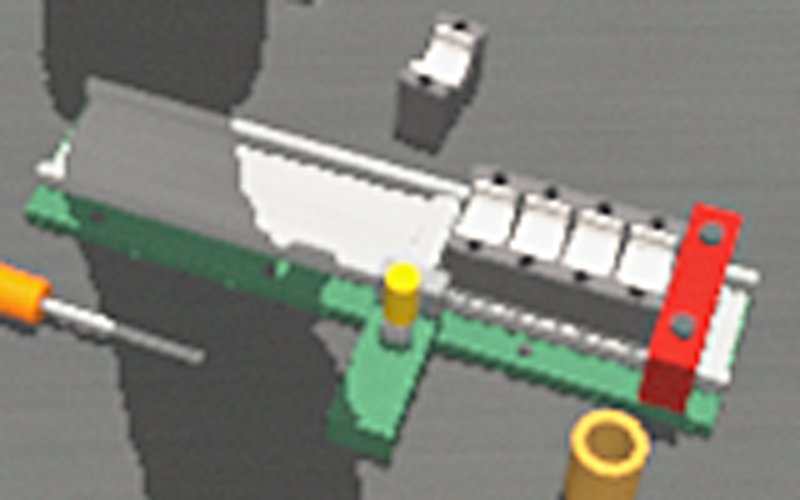

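The bolt is home: post at x ≈ 62 mm (63 nominal) and nose at x ≈ -18 mm (-17 nominal), behind the last cap. The row is closed up against the stop and the robot is clear.

```bash
python3 -c "
from cell import robot
print(robot.job_done()); s=robot.read_state(); print(s['time'],s['contact_force'])"
```

```text
the job is handed in; nothing more can be done
None
the job is handed in; nothing more can be done
```

The four caps are home against the red stop with no visible gaps, and the bolt is all the way in behind the last cap. I handed the job in just after 27 s of the 48 s allowed, with the arm clear of everything.

- **Caps:** I pushed them as one train with the shut fingers. At the stop the tool stopped moving while the force rose from 8 to about 20 N. The last pictures put the back of the last cap at rail y ≈ 37–40 mm, against 38 nominal, and the seams 26–28 mm apart.
- **Bolt:** I then pushed the yellow post until it stopped, with the force rising from 2 to about 10 N. The final picture puts the post at rail x ≈ 62 mm (63 nominal) and the nose at x ≈ -18 mm (-17 nominal).
- **Other objects:** the final scene picture shows no visible change in the spare cap, screwdriver, sleeve or the other bench items. I judged this by eye and did not measure it.

**Failed or disagreeing checks:**
- **Tool height:** the fingertips sit about 19 mm above the reported TCP. Because of this, my first push passed through the last cap's saddle without moving anything; I backed out, went lower and repeated it.
- **Plate position:** the green plate sits about 5 mm off-centre from the channel, so I worked from the channel walls.
- **First rail fits:** the scene and top cameras disagreed on the rail's angle by about 0.05 rad, so I used the wrist camera.

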